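# Hang the resolution target on the lit stand, pattern outward

## Robot

A 6-joint arm with a two-finger parallel gripper is mounted at the origin on a cart in front of the work surface, level with it; the furniture and walls round the work are solid. World frame = base frame: x ahead of the robot, y to its left, z up, the work surface at z = 0. Lengths are in m, angles in rad, forces in N, time in s.
With the tool pointing down it reaches from about 0.35 to 0.95 m from the base axis. Payload 17.4 kg.
Tool frame: the origin (TCP) lies midway between the tips of the shut fingers; the grasp point (between the pads) lies 19 mm behind it; z points along the fingers, y is the direction in which the jaws open and shut (so a half turn about z gives the same grasp; the last joint's range is limited). The gripper opens to 93 mm and grips with 3 to 60 N. Pads are 15 mm wide; open, the fingers measure 128 mm over their backs; the gripper's body (75 mm by 188 mm) begins 65 mm behind the grasp point.
Start: joints at [-1.387, 0.116, 1.442, -0, 1.584, -0.038], TCP at [0.148, -0.658, 0.219] pointing down, gripper open.
Joint ranges: [-2.83, 2.83], [-0.83, 2.19], [0.07, 2.5], [-1.14, 4.28], [0.01, 3], [-2.97, 2.97]. Speed limits (rad/s): [1.89, 1.89, 2.22, 3.14, 3.14, 3.14].

## Interface

Orientations are given as a unit quaternion [x, y, z, w].
In Python, from cell import manip gives the robot as it stands.
- The arm moves only by the shell command python3 -m creep 'ROWS' [FORCE]. ROWS is JSON, one flat list of numbers, 7 for each row, row after row: the opening, from -1 (shut) to 1 (fully open), then the shift along the tool's x, y, z in m, then the turn, a rotation vector about the tool's x, y, z in rad. In form: [gripper, tx, ty, tz, rx, ry, rz, gripper, tx, ty, tz, rx, ry, rz, ...]. A call has 1 to 20 rows; each row is the pose to reach, as a shift and turn from the pose commanded when the call began, along the tool's axes at that moment; what a row does not reach only later rows make up. A row lasts 1/8 s, in which the tool goes at most 62.5 mm and 10.7 degrees, less where a joint would pass 70% of its speed; a pose out of reach is approached as far as the arm can. A call with a gripper value outside its range is refused whole. The fingers move at their own pace and stop on an object; FORCE is the grip in N (left out, the last holds). Time passes only in rows, so rows that repeat a pose let the fingers close. It gives the time, the measured TCP pose, the force and the opening at its end, in the units of the state.
- manip.state(): the state, without advancing time (a new reading comes with each control period).
- manip.read_camera(name): name is "side" or "top"; returns a dict with "pixels" (400x640x3 uint8, blue, green, red), "mtx" (3x3 intrinsics, pixels), "extrinsics" (4x4, takes a point from camera to world coordinates). Camera axes: x right, y up, looking along -z (the intrinsics and any distortion apply to the point x, -y, -z); pixel columns grow to the right and rows downward; lengths in m; the calibration is good to about 2 mm. A picture is of the moment at which its call begins. There is no depth.
- manip.close_job(): hands the job in, once; it reports no verdict.
The state is a dict: "clock": time; "qpos": joint angles; "qd": joint speeds; "effort": joint torques, N m; "eef_pos": TCP position; "eef_rot": TCP orientation; "force": force on the tool from outside, world axes, zero at the start; "ft_torque": the same for the moment, N m; "gripper_width": opening from 0.0 (shut) to 1.0 (fully open).
Only numpy, scipy, OpenCV 4.12 (cv2) and the standard library are available. Lean on these libraries where they do the work, as an engineer would, in place of code of your own. Each camera call takes 0.05 s, during which the arm holds its last target.

## Task

The resolution target (the small metal plate with the hanging slot) lies pattern side down on the desk. Hang it gently by its slot on the upturned hook of the lit target stand, well down on the bar behind the hook's tip, hanging straight with the ring pattern facing out from the stand. The slotted wooden block is there to stand the plate in while you change your grip; do not disturb the lens cap and the loupe.

Things in the scene. Friction and masses are not known exactly. Their poses are not given: they have to be found in the camera images.
- target: Resolution target: loose flat dark metal plate, 100 x 50 x 8 mm, 110 g. Origin: centre of its marked face. x along its length to the slotted end, y across. The marked face (white, black rings, checks, red ticks) is at z = 0 and looks along -z; the plain dark back (three thin ribs, four screws) is at z = 8 mm: face down on the desk its z points up. Hanging slot right through, x 22 to 42 mm, y -6.5 to 6.5 mm.
- target_eye (a point): Middle of the slot's top edge, in the middle of the plate's thickness (target frame 42, 0, 4 mm). This edge rests on the hook when the plate hangs. Axes as the target's.
- stand: Lit target stand, fixed. Origin: on the desk under the front face of its spine; it faces along its own -x, z up. Base 120 x 120 x 14 mm (x -72 to 48 mm). Aluminium spine 30 mm wide (y), 12 mm deep, front face at x = 0, 285 mm high. On it a steel hook of 6 mm round bar: a level bar, top at z = 170 mm, to x = -16.5 mm, then turned up.
- hood_lip (a point): Middle of the lower front edge of the stand's grey lamp hood, 52 mm in front of the spine, z = 275 mm. Axes as the stand's. The hood covers x -52 to 18 mm, y -64 to 64 mm, z 275 to 300 mm of the stand: the hook cannot be reached from straight above; a gripper must lean 30 to 50 degrees, its body towards the open front.
- hook_seat (a point): Where the slot's top edge rests: top of the hook's level bar, 7 mm in front of the spine. Axes as the stand's (x into the spine, z up). The gap for the plate, between the spine and the turned-up tip, is about 13 mm.
- hook_tip (a point): Centre of the rounded end (radius 3 mm) of the turned-up tip, 17.5 mm in front of the spine. The slot passes over the tip while its top edge is 8 to 14 mm above the bar's top (hook_seat); behind the tip it drops onto the bar.
- stand_front (a point): A point in the air 200 mm in front of the stand's spine at hook height: the side from which the target is looked at. Axes as the stand's.
- block: Slotted wooden block, fixed, 66 x 80 x 34 mm (x, y, z) on a foot of 84 x 90 x 12 mm; origin at the centre of its underside, z up. One straight slot along its y, open at both ends, in the middle of its top: 11 mm wide in x, floor at z = 12 mm, mouth edges rounded 2.5 mm. A target stood on end in it leans up to about 8 degrees.
- lens_cap: Black round lens cap, loose, 53 mm across, 8 mm high, lying near the stand. Origin: centre of its underside. Not to be disturbed.
- loupe_2: Black eye loupe, loose, 34 mm across, 28 mm high. Origin: centre of its underside. Not to be disturbed.
- fixture_top (a point): Top of the post of the black fixed fixture on the green tray, between the wooden block and the stand; does not move. The fixture takes x 450 to 650, y -150 to 100 mm of the desk, 50 to 115 mm high, this post 210 mm. From its left end the magnifier lamp's arm rises away from the robot; the lamp's head hangs over x 660 to 880, y -380 to -160 mm, underside at 380 mm. Carry things above or in front of these.

How it is judged:
At the end, for the whole second after the job is handed in: The target hangs at rest on the stand's hook: the slot's top edge within 9 mm of the seat and no more than 4 mm above the bar, long axis within 0.15 rad of vertical, its plane within 0.25 rad of square to the stand, the marked face looking out to the stand's front (distance between target_eye and hook_seat below 0.009 m and z of target_eye in the frame of hook_seat below 0.004 m and z of stand_front in the frame of target below -0.1 m and angle between target's own x axis and vertical below 0.15 rad and angle between the z axis of target and the x axis of stand, either way round below 0.25 rad and contact force between target and stand above 0.3 N and linear speed of target below 0.02 m/s); the robot touches nothing.
It fails at once if the target is pressed against the stand with more than 45 N (contact force between target and stand above 45 N).
It fails at once if the lens cap is moved by more than 20 mm (distance of lens_cap from where it was at the start of the episode above 0.02 m).
It fails at once if the loupe is moved by more than 20 mm (distance of loupe_2 from where it was at the start of the episode above 0.02 m).
It also fails if it takes over 59 s, if anything falls off the work surface, if the arm or the gripper's body presses on something with over 40 N, if the wrist force passes 120 N, or if a joint passes its speed limit or range.

## Working session

There is one attempt and no reset: what is moved stays moved. The work goes in short steps, Python scripts to look and compute and a shell command to move; the robot and the scene stay as the last step left them, time stands still between calls to the robot, and variables do not carry over. Pictures are saved under pics/ and viewed, and the job is handed in when it is done.

```bash
ls -la; mkdir -p pics
python3 - <<'E'
from cell import manip
import cv2,numpy as np
print(manip.state())
for n in("side","top"):
    r=manip.read_camera(n); cv2.imwrite(f"pics/{n}0.png",r["pixels"]); np.savez(f"pics/{n}0.npz",**{k:np.array(v) for k,v in r.items()}); print(n,r.keys(),r["mtx"],r["extrinsics"])
E
```

```text
total 12
drwxr-xr-x  3 agent agent 4096 Dec  7 06:32 .
drwxr-xr-x 23 root  root  4096 Dec  7 06:32 ..
drwxr-xr-x  2 agent agent 4096 Dec  7 06:32 pics
{'clock': 0.0, 'qpos': array([-1.38677068e+00,  1.16499096e-01,  1.44229122e+00, -1.14477726e-05,
        1.58398926e+00, -3.78223012e-02]), 'qd': array([-0.00036322,  0.00210296, -0.00093316,  0.00190452,  0.00048713,
       -0.00096853]), 'effort': array([ 5.44630748e-04, -7.21250153e+01, -6.22623324e+01,  7.78940599e-02,
        2.33541266e-02, -8.88965837e-05]), 'eef_pos': array([ 0.14845665, -0.65825601,  0.21788022]), 'eef_rot': array([ 9.93854074e-01,  1.10696554e-01, -4.90525667e-05, -5.91458767e-04]), 'force': array([0.0462174 , 0.41493998, 0.38789638]), 'ft_torque': array([-0.00014116,  0.00417746, -0.05238304]), 'gripper_width': 1.0023131076977534}
side dict_keys(['pixels', 'mtx', 'extrinsics']) [[459.69259653   0.         316.75243405]
 [  0.         459.69259653 204.91342022]
 [  0.           0.           1.        ]] [[ 0.99987405 -0.00695428 -0.01426597  0.46182303]
 [-0.01010252  0.414362   -0.91005608 -1.42508814]
 [ 0.01224006  0.91008558  0.41423956  0.76330587]
 [ 0.          0.          0.          1.        ]]
top dict_keys(['pixels', 'mtx', 'extrinsics']) [[369.86111225   0.         326.49155514]
 [  0.         369.86111225 199.83203906]
 [  0.           0.           1.        ]] [[-0.02635925  0.99776011 -0.06148134  0.40859994]
 [-0.99961298 -0.02576116  0.01050062 -0.11772095]
 [ 0.00889327  0.06173434  0.998053    1.41440118]
 [ 0.          0.          0.          1.        ]]
```

View pics/side0.png

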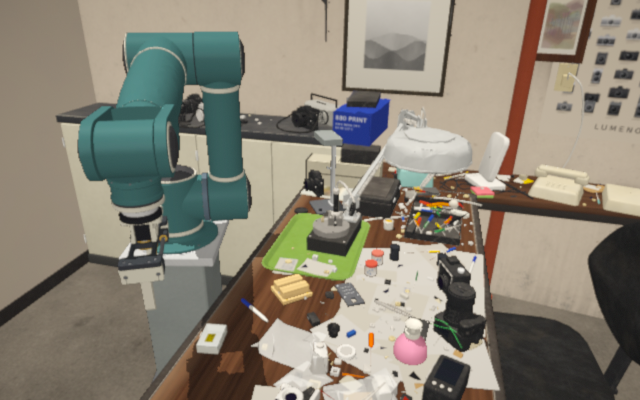

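View pics/top0.png

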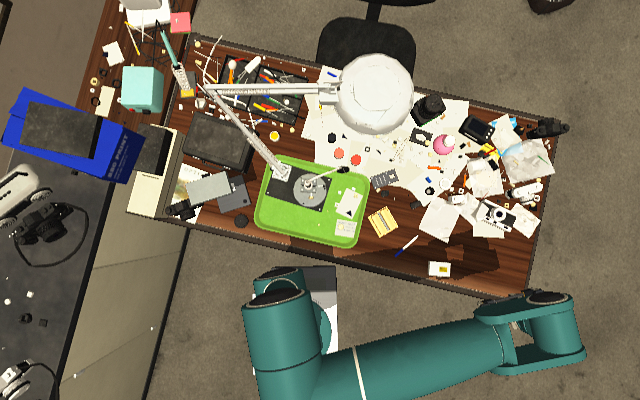

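Run:
```python
import cv2
s=cv2.imread("pics/side0.png");t=cv2.imread("pics/top0.png")
def z(im,x,y,w,h,k,n): cv2.imwrite(n,cv2.resize(im[y:y+h,x:x+w],None,fx=k,fy=k,interpolation=cv2.INTER_CUBIC))
z(s,260,110,130,100,6,"pics/s_stand.png")
z(s,250,240,160,110,5,"pics/s_plate.png")
z(t,160,150,130,95,6,"pics/t_stand.png")
z(t,330,150,130,95,6,"pics/t_plate.png")
```

```text
(no output)
```

View pics/s_stand.png

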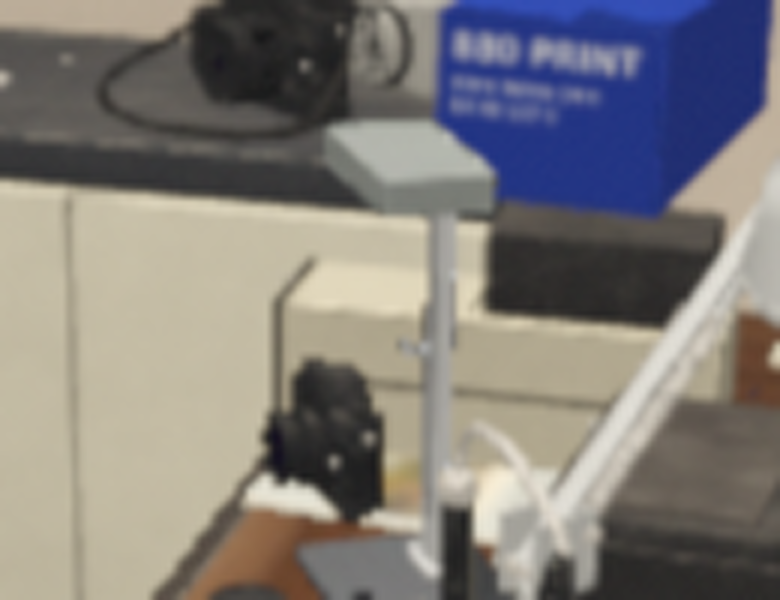

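View pics/s_plate.png

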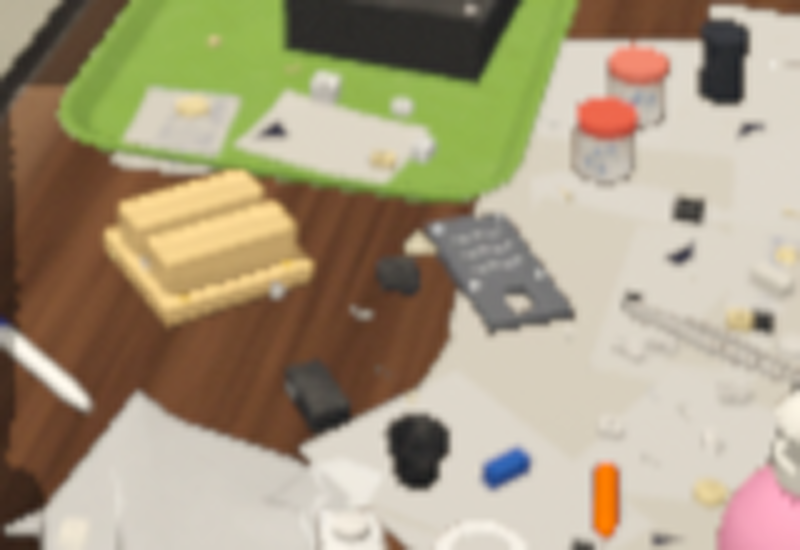

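View pics/t_stand.png

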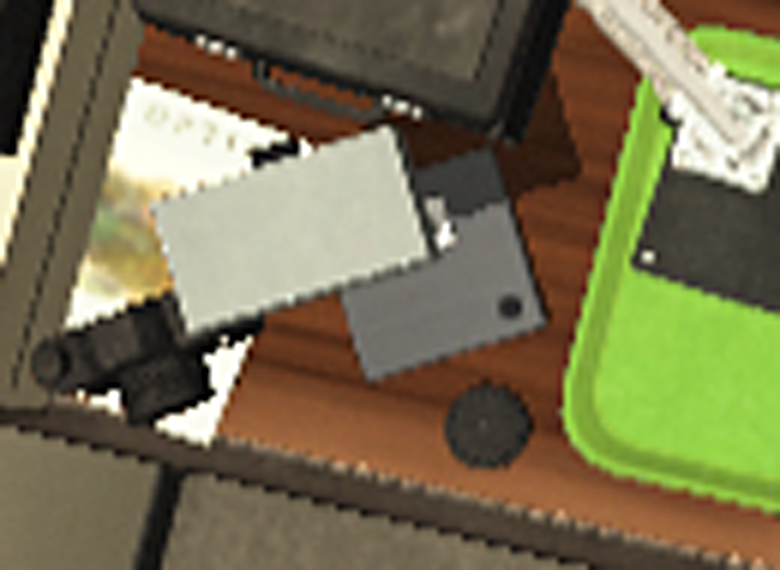

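View pics/t_plate.png

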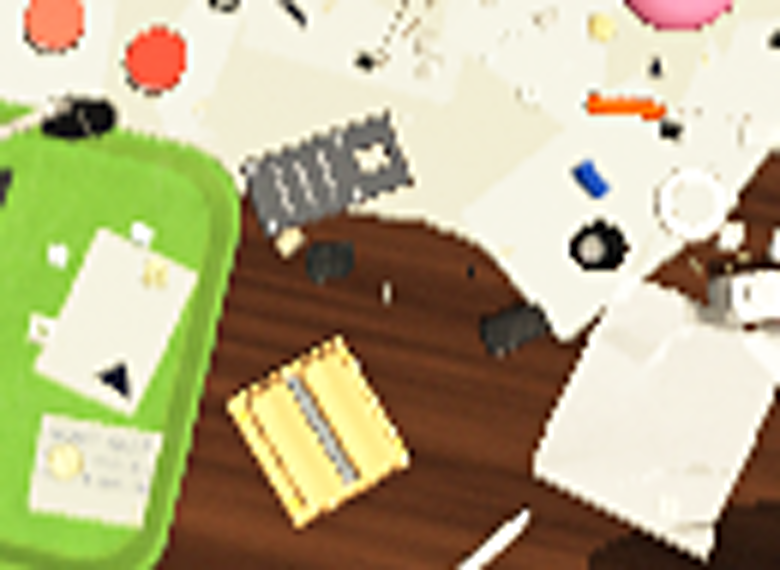

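```bash
cat > h.py <<'E'
import numpy as np,cv2
from scipy.optimize import least_squares
C={n:np.load(f"pics/{n}0.npz") for n in("side","top")}
def proj(P,n):
    E=C[n]["extrinsics"];K=C[n]["mtx"];p=(np.atleast_2d(P)-E[:3,3])@E[:3,:3]
    return np.c_[K[0,0]*p[:,0]/-p[:,2]+K[0,2],K[1,1]*-p[:,1]/-p[:,2]+K[1,2]]
def ray(px,n,z):
    E=C[n]["extrinsics"];K=C[n]["mtx"];d=E[:3,:3]@np.array([(px[0]-K[0,2])/K[0,0],-(px[1]-K[1,2])/K[1,1],-1])
    return E[:3,3]+d*(z-E[2,3])/d[2]
def fit(obs,x0,z0=0):
    # obs: list of (cam, px, local pt); planar pose
    def W(v,p): c,s=np.cos(v[2]),np.sin(v[2]); return np.array([v[0]+c*p[0]-s*p[1],v[1]+s*p[0]+c*p[1],z0+p[2]])
    f=lambda v:np.concatenate([proj(W(v,p),n)[0]-px for n,px,p in obs])
    r=least_squares(f,x0,loss="soft_l1"); return r.x,f(r.x).reshape(-1,2)
E
python3 - <<'E'
from h import *
T=lambda x,y,o:(np.array([x,y])/6+o) - 0.5+0.5/6
S=lambda x,y,o,k:(np.array([x,y])/k+o)-0.5+0.5/k
np.set_printoptions(precision=4,suppress=True)
po=[330,150];so=[250,240]
pl=[(-.05,.025,.008),(-.05,-.025,.008),(.05,-.025,.008),(.05,.025,.008)]
# topview: image left=+y, up=+x ; slotted end at right
tp=[(246,168),(268,237),(412,185),(388,115)]
sp=[(503,213),(425,222),(492,330),(572,312)]
for k in range(4): print(ray(T(*tp[k],po),"top",.008), ray(S(*sp[k],so,5),"side",.008))
t=np.array([ray(T(*q,po),"top",.008) for q in tp]);c=t.mean(0)
d=t[2]+t[3]-t[0]-t[1];yaw=np.arctan2(d[1],d[0])
# which local y is which: check
e=t[0]+t[3]-t[1]-t[2];print("cross",d[0]*e[1]-d[1]*e[0])
ob=[("top",T(*q,po),p) for q,p in zip(tp,pl)];os=[("side",S(*q,so,5),p) for q,p in zip(sp,pl)]
for o in(ob,os,ob+os): print("plate",*fit(o,[c[0],c[1],yaw]))
# block foot corners z=.012
bt=[(228,405),(342,337),(410,463),(297,527)]
for q in bt: print("foot",ray(T(*q,po),"top",.012))
t=np.array([ray(T(*q,po),"top",.012) for q in bt]);print(t.mean(0),np.linalg.norm(t[1]-t[0]),np.linalg.norm(t[2]-t[1]),t[2]-t[1],t[1]-t[0])
st=[(152,205),(390,125),(432,252),(190,335)]
t=np.array([ray(T(*q,[160,150]),"top",.3) for q in st]);print("hood",t,t.mean(0),np.linalg.norm(t[1]-t[0]),np.linalg.norm(t[2]-t[1]))
E
```

```text
[ 0.5762 -0.3035  0.008 ] [ 0.5794 -0.3053  0.008 ]
[ 0.5317 -0.316   0.008 ] [ 0.5337 -0.3148  0.008 ]
[ 0.5626 -0.4092  0.008 ] [ 0.5651 -0.416   0.008 ]
[ 0.6079 -0.3955  0.008 ] [ 0.6097 -0.3998  0.008 ]
cross 0.018278506561924875
plate [ 0.5696 -0.356  -1.2522] [[-0.754  -0.3713]
 [ 0.089   0.3783]
 [ 0.5679  0.2643]
 [ 0.02   -0.2763]]
plate [ 0.572  -0.3594 -1.2571] [[ 0.2856 -0.2385]
 [-0.2444  0.9317]
 [-0.5636 -0.3193]
 [ 0.5248 -0.1343]]
plate [ 0.5713 -0.3574 -1.2575] [[-0.4002 -0.8849]
 [ 0.3773 -0.1141]
 [ 0.9018 -0.0953]
 [ 0.4189 -0.6575]
 [-0.0159 -0.6272]
 [-0.5299  0.5308]
 [-0.9025 -0.7753]
 [ 0.1684 -0.5756]]
foot [ 0.4255 -0.2865  0.012 ]
foot [ 0.4666 -0.3602  0.012 ]
foot [ 0.3859 -0.4003  0.012 ]
foot [ 0.3476 -0.3275  0.012 ]
[ 0.4064 -0.3436  0.012 ] 0.08438871093369707 0.09010875972529545 [-0.0807 -0.0401  0.    ] [ 0.0411 -0.0737  0.    ]
hood [[0.5369 0.2962 0.3   ]
 [0.5744 0.1765 0.3   ]
 [0.5096 0.1561 0.3   ]
 [0.4709 0.2775 0.3   ]] [0.5229 0.2266 0.3   ] 0.12545452711519067 0.06796416467846261
```

Run:
```python
from h import *
S=lambda x,y,o,k:(np.array([x,y])/k+o)-0.5+0.5/k
np.set_printoptions(precision=4,suppress=True)
po=[330,150];so=[250,240]
hp=[(-.052,-.064,.3),(.018,-.064,.3),(-.052,.064,.3),(.018,.064,.3)]
hs=[(387,185),(495,175),(325,125),(430,120)]
ht=[(432,252),(390,125),(190,335),(152,205)]
hs2=[((387,212),(-.052,-.064,.275)),((495,207),(.018,-.064,.275))]
a=[("top",S(*q,[160,150],6),p) for q,p in zip(ht,hp)]
b=[("side",S(*q,[260,110],6),p) for q,p in zip(hs,hp)]+[("side",S(*q,[260,110],6),p) for q,p in hs2]
bt=[((365,382),(-.072,.048-.108,.014))]
for o in(a,b,a+b):
    v,r=fit(o,[.54,.23,.3]);print("stand",v,r.round(1).tolist())
c,s=np.cos(v[2]),np.sin(v[2]);R=np.array([[c,-s,0],[s,c,0],[0,0,1]]);o=np.array([v[0],v[1],0])
for n,p in dict(tip=(-.0175,0,.185),seat=(-.007,0,.17),b0=(-.072,-.06,.014),b1=(.048,-.06,.014),b2=(-.072,.06,.014),spf=(0,-.015,.17)).items():
    P=R@p+o; print(n,P,((proj(P,"side")[0]+.5-[260,110])*6).round(),((proj(P,"top")[0]+.5-[160,150])*6).round())
# block
yaw=np.radians(27.6-90)  # local x
v0=[.4064,-.3436,yaw]
# slot y axis. foot pts
ft=[(228,405),(342,337),(410,463),(297,527)]
fl=[(-.042,.045,.012),(.042,.045,.012),(.042,-.045,.012),(-.042,-.045,.012)]
a=[("top",S(*q,po,6),p) for q,p in zip(ft,fl)]
fs=[((165,313),(-.042,-.045,.012)),((312,263),(.042,-.045,.012)),((105,240),(-.042,.045,.012))]
b=[("side",S(*q,so,5),p) for q,p in fs]
for o in(a,b,a+b):
    v,r=fit(o,v0);print("block",v,np.degrees(v[2])+90,r.round(1).tolist())
c,s=np.cos(v[2]),np.sin(v[2]);R=np.array([[c,-s,0],[s,c,0],[0,0,1]]);o=np.array([v[0],v[1],0])
for z in(.034,.046):
  for p in[(-.033,-.04),(.033,-.04),(.033,.04),(-.033,.04),(0,.04),(0,-.04)]:
    P=R@[*p,z]+o; print(z,p,((proj(P,"side")[0]+.5-so)*5).round(),((proj(P,"top")[0]+.5-po)*6).round())
```

```text
stand [0.5392 0.2317 0.3027] [[0.3, 0.3], [0.2, -0.4], [0.1, 0.2], [-0.6, -0.1]]
stand [0.5408 0.227  0.2833] [[-0.2, -0.8], [0.5, -0.5], [-0.1, -0.2], [-0.0, -0.5], [-0.3, 1.5], [0.2, 0.9]]
stand [0.5399 0.2314 0.2971] [[0.4, 0.2], [0.3, -0.5], [0.0, -0.2], [-0.5, -0.5], [-0.2, -1.1], [0.3, -0.9], [-0.5, -0.4], [-0.6, -0.8], [-0.3, 1.2], [0.1, 0.5]]
tip [0.5231 0.2263 0.185 ] [403. 323.] [357. 249.]
seat [0.5332 0.2293 0.17  ] [418. 344.] [359. 233.]
b0 [0.4886 0.1529 0.014 ] [346. 617.] [550. 324.]
b1 [0.6033 0.1881 0.014 ] [523. 595.] [492. 144.]
b2 [0.4534 0.2677 0.014 ] [292. 543.] [368. 384.]
spf [0.5442 0.217  0.17  ] [436. 351.] [380. 213.]
block [ 0.4064 -0.3436 -1.087 ] 27.717558308769576 [[-0.3, -0.3], [-0.1, 0.2], [0.4, -0.1], [-0.0, 0.2]]
block [ 0.4083 -0.3482  0.5181] 119.68217447889567 [[1.7, 0.1], [-0.5, 1.1], [-0.5, -2.0]]
block [ 0.4085 -0.3445 -1.0282] 31.09069909103431 [[-0.3, 0.0], [-0.8, -0.5], [0.8, -1.5], [1.1, -0.2], [-13.0, -16.3], [-28.5, 9.1], [26.6, -10.7]]
0.034 (-0.033, -0.04) [114. 205.] [317. 513.]
0.034 (0.033, -0.04) [170. 264.] [406. 456.]
0.034 (0.033, 0.04) [297. 221.] [336. 347.]
0.034 (-0.033, 0.04) [239. 165.] [247. 404.]
0.034 (0, 0.04) [267. 192.] [292. 376.]
0.034 (0, -0.04) [141. 234.] [362. 484.]
0.046 (-0.033, -0.04) [114. 187.] [321. 514.]
0.046 (0.033, -0.04) [169. 245.] [410. 456.]
0.046 (0.033, 0.04) [297. 203.] [339. 346.]
0.046 (-0.033, 0.04) [239. 147.] [250. 404.]
0.046 (0, 0.04) [267. 174.] [294. 375.]
0.046 (0, -0.04) [141. 215.] [365. 485.]
```

Run:
```python
from h import *
S=lambda x,y,o,k:(np.array([x,y])/k+o)-0.5+0.5/k
np.set_printoptions(precision=4,suppress=True)
po=[330,150];so=[250,240]
v0=[.4064,-.3436,-1.09]
ft=[(228,405),(342,337),(410,463),(297,527)]
fl=[(-.042,-.045,.012),(-.042,.045,.012),(.042,.045,.012),(.042,-.045,.012)]
fl=[(-.042,-.045,.012)]*0+[(-.042,.045,.012),(.042,.045,.012),(.042,-.045,.012),(-.042,-.045,.012)]
a=[("top",S(*q,po,6),p) for q,p in zip(ft,fl)]
fs=[((165,313),(.042,-.045,.012)),((312,263),(.042,.045,.012)),((105,240),(-.042,-.045,.012))]
b=[("side",S(*q,so,5),p) for q,p in fs]
v,r=fit(a,v0);print(v,r.tolist())
# top orientation independent: longer sides
t=[ray(S(*q,po,6),"top",.012) for q in ft];print(t)
for y0 in(-1.09,-1.09+np.pi/2):
  for o in(a,b,a+b):
    v,r=fit(o,[.4064,-.3436,y0]);print("block",v,np.degrees(v[2])+90,r.round(1).tolist())
im=C["side"]["pixels"];z=lambda x,y,w,h,k,im,n:cv2.imwrite(n,cv2.resize(im[y:y+h,x:x+w],None,fx=k,fy=k,interpolation=cv2.INTER_NEAREST))
z(265,268,55,42,14,C["side"]["pixels"],"pics/sb.png")
z(360,198,45,45,13,C["top"]["pixels"],"pics/tb.png")
print("bottle",ray((443,140),"top",.06),"loupe",ray((330+99.7,150+41),"top",.02),ray((250+83,240+96),"side",0.0),"pen",ray((405,245),"top",.01),"cap",ray((160+81,150+71),"top",.008))
```

```text
[ 0.4064 -0.3436 -1.087 ] [[-0.27144484730450813, -0.31522415670858095], [-0.07723886591935525, 0.2191739481561399], [0.37933046529366266, -0.06365161615070747], [-0.015916079605688083, 0.1502220552440292]]
[array([ 0.4255, -0.2865,  0.012 ]), array([ 0.4666, -0.3602,  0.012 ]), array([ 0.3859, -0.4003,  0.012 ]), array([ 0.3476, -0.3275,  0.012 ])]
block [ 0.4064 -0.3436 -1.087 ] 27.717558302095668 [[-0.3, -0.3], [-0.1, 0.2], [0.4, -0.1], [-0.0, 0.2]]
block [ 0.4091 -0.3494 -1.0541] 29.605519900443127 [[0.5, 0.1], [0.2, 0.5], [-0.7, -1.0]]
block [ 0.4081 -0.3451 -1.071 ] 28.63746875800716 [[0.0, -0.5], [0.0, -0.3], [0.8, -0.8], [0.6, -0.2], [-0.2, -0.9], [-0.3, -0.2], [-0.9, -2.1]]
block [ 0.4064 -0.3436 -1.087 ] 27.717558737812283 [[-0.3, -0.3], [-0.1, 0.2], [0.4, -0.1], [-0.0, 0.2]]
block [ 0.4091 -0.3494 -1.0541] 29.60552402952289 [[0.5, 0.1], [0.2, 0.5], [-0.7, -1.0]]
block [ 0.4081 -0.3451 -1.071 ] 28.637468276321705 [[0.0, -0.5], [0.0, -0.3], [0.8, -0.8], [0.6, -0.2], [-0.2, -0.9], [-0.3, -0.2], [-0.9, -2.1]]
bottle [ 0.7036 -0.5707  0.06  ] loupe [ 0.5179 -0.5246  0.02  ] [ 0.5203 -0.5278  0.    ] pen [ 0.3163 -0.4249  0.01  ] cap [0.4233 0.1934 0.008 ]
```

View pics/sb.png

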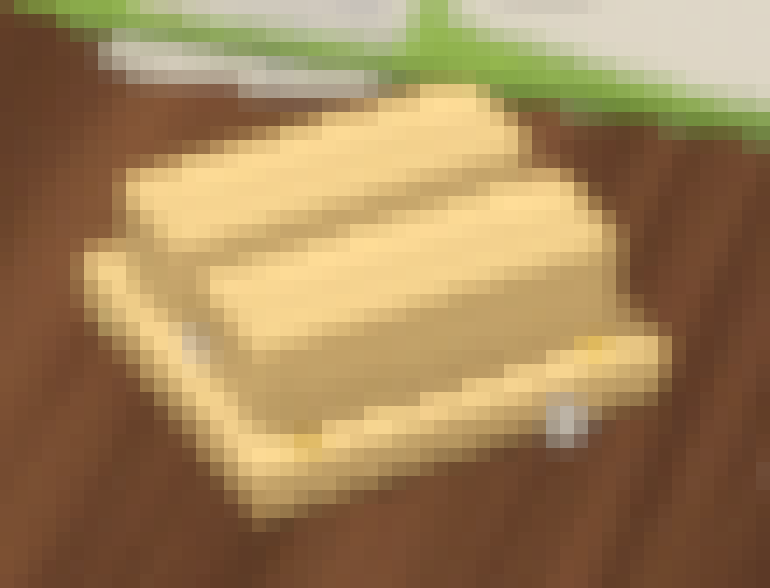

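View pics/tb.png

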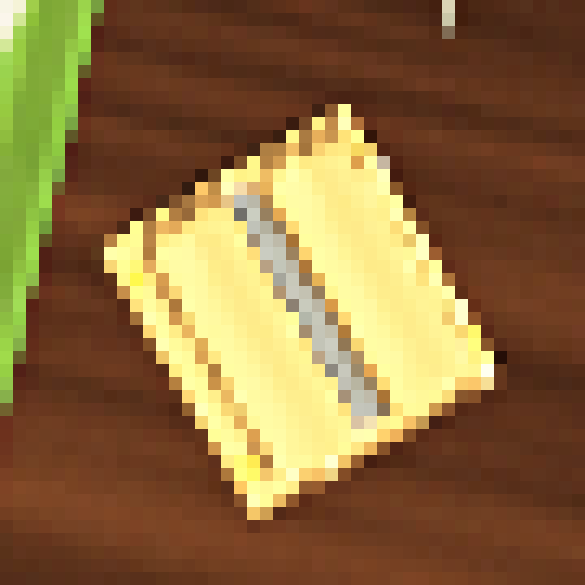

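```bash
cat >> h.py <<'E'
from scipy.spatial.transform import Rotation as Ro
np.set_printoptions(precision=4,suppress=True)
PL=np.array([.571,-.3575]);PYAW=-1.256
BL=np.array([.4078,-.346]);BYAW=np.radians(28.3-90)
ST=np.array([.540,.230]);SYAW=.298
up=np.array([0,0,1.])
def az(a): return np.array([np.cos(a),np.sin(a),0])
def Rzy(z,y):
    z=z/np.linalg.norm(z);y=y-z*(y@z);y/=np.linalg.norm(y);return np.c_[np.cross(y,z),y,z]
def rel(p,R,frm=None):
    """shift, rotvec in tool axes from measured (or given) pose"""
    if frm is None:
        from cell import manip
        s=manip.state();frm=(s["eef_pos"],Ro.from_quat(s["eef_rot"]).as_matrix())
    p0,R0=frm
    t=R0.T@(np.asarray(p)-p0);w=Ro.from_matrix(R0.T@R).as_rotvec()
    n=max(np.linalg.norm(t)/.0625,np.degrees(np.linalg.norm(w))/10.7)
    print("t",t.round(4),"w",w.round(3),"rows>=",round(n,1));return t,w
def desk(b,g=.008,h=.007,lift=0,s=1):
    xp=az(PYAW);yp=az(PYAW+np.pi/2)
    z=-np.cos(b)*up-np.sin(b)*xp
    return np.r_[PL,h]+g*xp-lift*z,Rzy(z,s*yp)
E
python3 - <<'E'
from h import *
p,R=desk(np.radians(35),lift=.12);print(p)
rel(p,R)
p,R=desk(np.radians(35),lift=.12,s=-1);rel(p,R)
E
```

```text
[ 0.5948 -0.4306  0.1053]
t [ 0.4855 -0.1239  0.1128] w [ 0.506  0.461 -1.607] rows>= 9.4
t [ 0.4855 -0.1239  0.1128] w [ 0.449 -0.493  1.428] rows>= 8.4
```

```bash
python3 -m creep '[1,0.2,-0.05,0,0.2,0.2,-0.7, 1,0.2,-0.05,0,0.2,0.2,-0.7, 1,0.2,-0.05,0,0.2,0.2,-0.7,1,0.2,-0.05,0,0.2,0.2,-0.7, 1,0.485,-0.124,0.113,0.506,0.461,-1.607, 1,0.485,-0.124,0.113,0.506,0.461,-1.607, 1,0.485,-0.124,0.113,0.506,0.461,-1.607, 1,0.485,-0.124,0.113,0.506,0.461,-1.607, 1,0.485,-0.124,0.113,0.506,0.461,-1.607,1,0.485,-0.124,0.113,0.506,0.461,-1.607,1,0.485,-0.124,0.113,0.506,0.461,-1.607,1,0.485,-0.124,0.113,0.506,0.461,-1.607]'
cat > look.py <<'E'
import sys,cv2,numpy as np
from cell import manip
# look.py tag cam x y w h k
tag=sys.argv[1]
for a in sys.argv[2:]:
    n,x,y,w,h,k=a.split(",");x,y,w,h,k=map(int,(x,y,w,h,k))
    r=manip.read_camera(n);np.save(f"pics/{n}_{tag}.npy",r["pixels"])
    cv2.imwrite(f"pics/{n}_{tag}.png",cv2.resize(r["pixels"][y:y+h,x:x+w],None,fx=k,fy=k,interpolation=cv2.INTER_CUBIC))
s=manip.state();print(s["clock"],s["qpos"],s["eef_pos"],s["eef_rot"],s["force"],s["gripper_width"])
E
python3 look.py a side,260,200,160,110,5 top,320,120,150,110,5
```

```text
clock: 1.6
eef_pos: [0.5938, -0.4314, 0.1062]
eef_rot: [0.561, 0.771, 0.176, -0.243]
force: [-1.1, -0.2, 0.5]
gripper_width: 1.0
1.7 [-0.77356794  0.63496322  1.05258633  0.29602316  1.99005401 -1.04008862] [ 0.59367973 -0.43154288  0.10657625] [ 0.56116241  0.77152059  0.17644062 -0.24232507] [-0.46314819 -0.44971873 -0.20677285] 1.000745207091466
```

View pics/side_a.png

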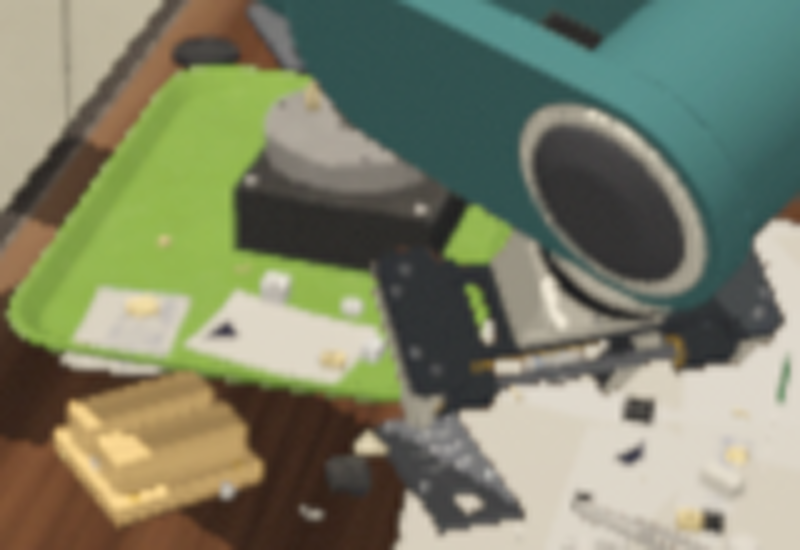

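View pics/top_a.png

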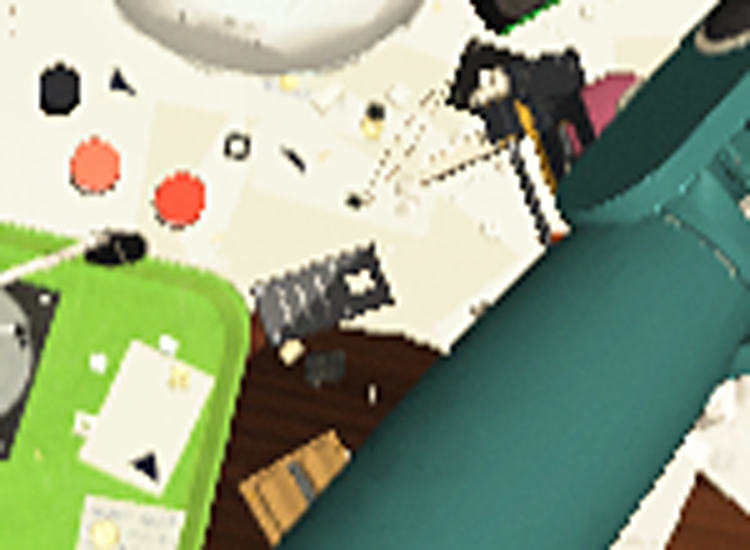

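```bash
cat >> h.py <<'E'
def fk(q,K):
    d1,a2,d4,d6,dy=K;r=lambda a,x:Ro.from_euler(a,x).as_matrix()
    R=r("z",q[0]);p=np.array([0,0,d1])+R@[0,dy,0];R=R@r("y",q[1]);p=p+R@[0,0,a2];R=R@r("y",q[2]);R=R@r("z",q[3]);p=p+R@[0,0,d4];R=R@r("y",q[4]);R=R@r("z",q[5]);p=p+R@[0,0,d6];return p,R
QA=[([-1.38677,.1165,1.44229,0,1.58399,-.0378],[.14846,-.65826,.21788],[.993854,.1106966,-.00005,-.00059]),
([-0.77356794,0.63496322,1.05258633,0.29602316,1.99005401,-1.04008862],[0.59367973,-0.43154288,0.10657625],[0.56116241,0.77152059,0.17644062,-0.24232507])]
E
python3 - <<'E'
from h import *
for q,p,o in QA:
    print(fk(q,[.2,.6,.6,.3,0])[1].round(3).tolist(),Ro.from_quat(o).as_matrix().round(3).tolist())
f=lambda K:np.concatenate([fk(q,K)[0]-p for q,p,o in QA])
r=least_squares(f,[.2,.6,.6,.3,0]);print(r.x,r.fun)
p,R=desk(np.radians(35));print(p);rel(p,R)
print(ray((411,357),"side",0))
E
```

```text
[[-0.22, 0.975, -0.0], [0.975, 0.22, 0.001], [0.001, 0.0, -1.0]] [[0.975, 0.22, -0.0], [0.22, -0.975, 0.001], [0.0, -0.001, -1.0]]
[[-0.951, -0.253, -0.176], [-0.308, 0.78, 0.544], [-0.0, 0.572, -0.82]] [[-0.253, 0.951, -0.176], [0.78, 0.308, 0.544], [0.572, 0.0, -0.82]]
[0.0747 0.4397 0.6233 0.3025 0.0255] [-0.0001  0.0003 -0.0014  0.0004 -0.0003  0.0014]
[ 0.5735 -0.3651  0.007 ]
t [0.     0.0012 0.1214] w [ 0.001  0.002 -0.001] rows>= 1.9
[ 0.6991 -0.5996  0.    ]
```

```bash
python3 -m creep '[1,0,0.001,0.055,0,0,0, 1,0,0.001,0.1,0,0,0, 1,0,0.001,0.115,0,0,0, 1,0,0.001,0.121,0,0,0,1,0,0.001,0.121,0,0,0]'; python3 look.py b side,310,240,100,80,8
```

```text
clock: 2.33
eef_pos: [0.5743, -0.3656, 0.0078]
eef_rot: [0.561, 0.772, 0.176, -0.242]
force: [0.2, 0.0, 0.3]
gripper_width: 1.0
2.375 [-0.73239943  0.58585885  1.2911651   0.29852804  1.79672308 -1.05985838] [ 0.57437994 -0.36566057  0.00790922] [ 0.5605025   0.77210417  0.17641445 -0.24201249] [ 0.07625917  0.22833005 -0.1515505 ] 0.9983652694291997
```

View pics/side_b.png

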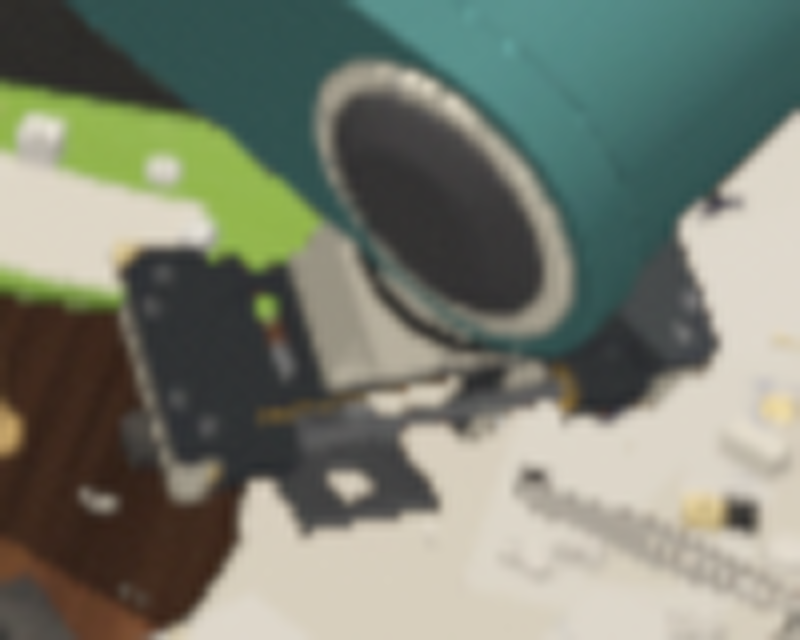

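```bash
python3 -m creep '[1,0,0,0.003,0,0,0, 0,0,0,0.003,0,0,0, -1,0,0,0.003,0,0,0, -1,0,0,0.003,0,0,0, -1,0,0,0.003,0,0,0, -1,0,0,0.003,0,0,0, -1,0,0,0.003,0,0,0,-1,0,0,0.003,0,0,0]' 45; python3 look.py c side,310,240,100,80,8
```

```text
clock: 3.38
eef_pos: [0.5736, -0.3632, 0.0048]
eef_rot: [0.56, 0.772, 0.177, -0.243]
force: [-0.1, 0.1, 5.8]
gripper_width: 0.524
3.425 [-0.73084204  0.58529654  1.29783675  0.29911272  1.79193002 -1.06040724] [ 0.57356587 -0.3631777   0.0048334 ] [ 0.56023461  0.77204183  0.17661269 -0.24268613] [-0.14931284 -1.23270247  4.91875994] 0.5255885836663576
```

View pics/side_c.png

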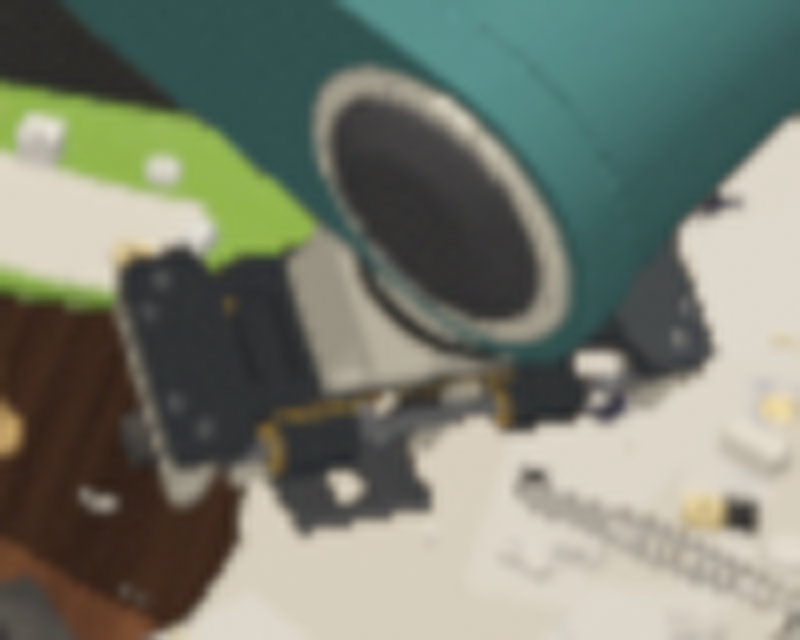

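```bash
cat >> h.py <<'E'
QA+=[([-0.73084204,0.58529654,1.29783675,0.29911272,1.79193002,-1.06040724],[0.57356587,-0.3631777,0.0048334],[0.56023461,0.77204183,0.17661269,-0.24268613]),
([-0.73239943,0.58585885,1.2911651,0.29852804,1.79672308,-1.05985838],[0.57437994,-0.36566057,0.00790922],[0.5605025,0.77210417,0.17641445,-0.24201249])]
LO=np.array([-2.83,-.83,.07,-1.14,.01,-2.97]);HI=np.array([2.83,2.19,2.5,4.28,3,2.97])
TZ=Ro.from_euler("z",-np.pi/2).as_matrix()
def FK(q,K): p,R=fk(q,K);return p,R@TZ
def kfit():
    f=lambda K:np.concatenate([fk(q,K)[0]-p for q,p,o in QA]);return least_squares(f,[.1,.45,.6,.3,.025])
K0=kfit().x
def IK(p,R,q0):
    best=None
    def f(q):
        P,M=FK(q,K0);return np.r_[(P-p)*5,Ro.from_matrix(M.T@R).as_rotvec()]
    rng=np.random.default_rng(0)
    for i in range(12):
        s=np.clip(np.array(q0)+(rng.normal(0,.6,6) if i else 0),LO+.01,HI-.01)
        r=least_squares(f,s,bounds=(LO,HI))
        if r.cost<1e-7:
            c=np.abs(r.x-q0).max()
            if best is None or c<best[0]: best=(c,r.x)
    return None if best is None else best[1]
# plate in tool after first grasp
B1=np.radians(35);G1=.0062;H1=.0048
def tool_for_plate(po,Rp,b=B1,g=G1,h=H1):
    """world tool pose for desired plate pose (origin po, Rp cols x,y,z)"""
    z=-np.cos(b)*Rp[:,2]-np.sin(b)*Rp[:,0]
    return po+g*Rp[:,0]+h*Rp[:,2],Rzy(z,Rp[:,1])
def Rp_up(zdir): return np.c_[up,np.cross(zdir,up),zdir]
E
python3 - <<'E'
from h import *
r=kfit();print(r.x,r.fun.reshape(-1,3))
q=np.array(QA[2][0]);p,R=FK(q,K0);print(Ro.from_matrix(R).as_quat(),QA[2][2])
print("b",np.degrees(np.arccos(-R[2,2])))
bx=az(BYAW)
for nm,zd in(("A",-bx),("B",bx)):
    for hgt in(.062,.10):
        P,Rt=tool_for_plate(np.r_[BL,hgt]-0.004*zd,Rp_up(zd))
        qq=IK(P,Rt,q);print(nm,hgt,P,qq)
    # second grasp: lean a, from -z side
    for a in(30,45):
        a=np.radians(a);z2=np.sin(a)*zd-np.cos(a)*up
        for s in(1,-1): print("  2nd",s,IK(np.r_[BL,.055],Rzy(z2,s*np.cross(zd,up)),q))
sx=az(SYAW)
for a in(35,45):
    a=np.radians(a);z2=np.sin(a)*sx-np.cos(a)*up
    for s in(1,-1): print("hang",s,IK(np.r_[ST,.13]-.007*sx,Rzy(z2,s*np.cross(sx,up)),[.2,.6,1.3,0,1.5,-1]))
E
```

```text
[0.0937 0.4267 0.6237 0.3095 0.024 ] [[-0.0017  0.0012 -0.0025]
 [-0.0072  0.0075  0.0041]
 [ 0.0052 -0.0039 -0.0009]
 [ 0.0048 -0.0036 -0.0007]]
[ 0.772  -0.5602 -0.2427 -0.1766] [0.56023461, 0.77204183, 0.17661269, -0.24268613]
b 34.93294046559799
A 0.062 [ 0.4074 -0.3453  0.0682] None
A 0.1 [ 0.4074 -0.3453  0.1062] None
  2nd 1 [-0.8218  0.2037  1.6741  0.1291  1.7716  1.8188]
  2nd -1 [-0.8218  0.2037  1.6741  0.1291  1.7716 -1.3228]
  2nd 1 [-0.8435  0.3782  1.5468  0.1793  1.9823  1.8097]
  2nd -1 [-0.8435  0.3782  1.5468  0.1793  1.9823 -1.3319]
B 0.062 [ 0.4082 -0.3467  0.0682] [-0.8541  0.4771  1.4662  0.2159  2.1358 -1.3247]
B 0.1 [ 0.4082 -0.3467  0.1062] [-0.8541  0.4467  1.4416  0.224   2.1894 -1.3102]
  2nd 1 [-0.621  -0.5247  2.3218 -0.2879  0.887  -0.9843]
  2nd -1 [-0.621  -0.5247  2.3218 -0.2879  0.887   2.1573]
  2nd 1 [-0.5375 -0.6689  2.4901 -0.5966  0.7028 -0.6923]
  2nd -1 [-0.5375 -0.6689  2.4901 -0.5966  0.7028  2.4493]
hang 1 [ 0.391  -0.5297  2.2264 -0.0717  0.8373 -1.4465]
hang -1 [ 0.391  -0.5297  2.2264 -0.0717  0.8373  1.6951]
hang 1 [ 0.4015 -0.6416  2.3517 -0.1207  0.6522 -1.4013]
hang -1 [ 0.4015 -0.6416  2.3517 -0.1207  0.6522  1.7402]
```

```bash
cat >> h.py <<'E'
TZ=Ro.from_euler("z",np.pi/2).as_matrix()
def fk(q,K):
    d1,a2,d4,d6,dy,a1,e4=K;r=lambda a,x:Ro.from_euler(a,x).as_matrix()
    R=r("z",q[0]);p=np.array([0,0,d1])+R@[a1,dy,0];R=R@r("y",q[1]);p=p+R@[0,0,a2];R=R@r("y",q[2]);p=p+R@[e4,0,d4];R=R@r("z",q[3]);R=R@r("y",q[4]);R=R@r("z",q[5]);p=p+R@[0,0,d6];return p,R
def kfit():
    f=lambda K:np.concatenate([np.concatenate([fk(q,K)[0]-p for q,p,o in QA]),(np.array(K)-[.1,.45,.6,.3,.02,0,0])*1e-3]);return least_squares(f,[.1,.45,.6,.3,.025,0,0])
K0=kfit().x
E
python3 - <<'E'
from h import *
r=kfit();print(r.x,r.fun[:12].reshape(-1,3))
q=np.array(QA[2][0]);p,R=FK(q,K0);print(Ro.from_matrix(R).as_quat(),QA[2][2])
E
```

```text
[0.1376 0.4597 0.6203 0.3024 0.0255 0.     0.0814] [[-0.  0. -0.]
 [-0.  0.  0.]
 [ 0. -0. -0.]
 [ 0. -0. -0.]]
[ 0.5602  0.772   0.1766 -0.2427] [0.56023461, 0.77204183, 0.17661269, -0.24268613]
```

```bash
cat > plan.py <<'E'
from h import *
q=np.array(QA[2][0])
bx=az(BYAW)
for nm,zd in(("A",-bx),("B",bx)):
    for hgt in(.062,.10):
        P,Rt=tool_for_plate(np.r_[BL,hgt]-0.004*zd,Rp_up(zd))
        qq=IK(P,Rt,q);print(nm,hgt,P,qq)
    for a in(30,40):
        a=np.radians(a);z2=np.sin(a)*zd-np.cos(a)*up
        for s in(1,-1): print("  2nd",s,IK(np.r_[BL,.055],Rzy(z2,s*np.cross(zd,up)),q))
sx=az(SYAW)
for a in(35,45):
    a=np.radians(a);z2=np.sin(a)*sx-np.cos(a)*up
    for s in(1,-1): print("hang",s,IK(np.r_[ST,.13]-.007*sx,Rzy(z2,s*np.cross(sx,up)),[.2,.6,1.3,0,1.5,-1]))
E
python3 plan.py
```

```text
A 0.062 [ 0.4074 -0.3453  0.0682] [-0.494  -0.5482  2.4675 -0.9751  0.576  -0.3182]
A 0.1 [ 0.4074 -0.3453  0.1062] [-0.494  -0.6134  2.4368 -0.8648  0.6342 -0.4522]
  2nd 1 [-0.8226  0.2448  1.6359  0.1286  1.7688 -1.324 ]
  2nd -1 [-0.8226  0.2448  1.6359  0.1286  1.7688  1.8176]
  2nd 1 [-0.8377  0.3561  1.5515  0.1624  1.9137 -1.3312]
  2nd -1 [-0.8377  0.3561  1.5515  0.1624  1.9137  1.8104]
B 0.062 [ 0.4082 -0.3467  0.0682] [-0.8544  0.5026  1.4357  0.2164  2.1407  1.8179]
B 0.1 [ 0.4082 -0.3467  0.1062] [-0.8544  0.4651  1.4194  0.2244  2.1932  1.8321]
  2nd 1 [-0.6287 -0.3998  2.2411 -0.2946  0.8424  2.1646]
  2nd -1 [-0.6287 -0.3998  2.2411 -0.2946  0.8424 -0.977 ]
  2nd 1 [-0.5766 -0.4716  2.3414 -0.4988  0.7003  2.362 ]
  2nd -1 [-0.5766 -0.4716  2.3414 -0.4988  0.7003 -0.7795]
hang 1 [ 0.3863 -0.4329  2.1604 -0.0702  0.8063  1.6918]
hang -1 [ 0.3863 -0.4329  2.1604 -0.0702  0.8063 -1.4498]
hang 1 [ 0.396  -0.5188  2.2727 -0.1214  0.6081  1.7401]
hang -1 [ 0.396  -0.5188  2.2727 -0.1214  0.6081 -1.4015]
```

Run:
```python
from h import *
from cell import manip
s=manip.state();p=s["eef_pos"];R=Ro.from_quat(s["eef_rot"]).as_matrix()
yp=R[:,1]*[1,1,0];yp/=np.linalg.norm(yp);xp=np.cross(yp,up);print(xp,np.arctan2(xp[1],xp[0]))
o=np.r_[p[:2],0]-G1*xp
for l in[(.05,.025,.008),(.05,-.025,.008),(.042,.0065,.008),(.042,-.0065,.008),(.022,.0065,.008)]:
    P=o+l[0]*xp+l[1]*yp+[0,0,l[2]];print(l,((proj(P,"side")[0]+.5-[310,240])*8).round(),((proj(P,"top")[0]+.5-[330,150])*6).round())
im=np.load("pics/side_c.npy");cv2.imwrite("pics/pc.png",cv2.resize(im[285:312,338:370],None,fx=20,fy=20,interpolation=cv2.INTER_NEAREST))
print(((proj(P,"side")[0]+.5-[338,285])*20))
for l in[(.05,.025,.008),(.05,-.025,.008),(.05,-.025,.0)]:
    P=o+l[0]*xp+l[1]*yp+[0,0,l[2]];print(l,((proj(P,"side")[0]+.5-[338,285])*20).round())
```

```text
[ 0.3099 -0.9508  0.    ] -1.2557185888986617
(0.05, 0.025, 0.008) [439. 495.] [391. 111.]
(0.05, -0.025, 0.008) [302. 522.] [418. 184.]
(0.042, 0.0065, 0.008) [379. 492.] [389. 142.]
(0.042, -0.0065, 0.008) [344. 499.] [396. 161.]
(0.022, 0.0065, 0.008) [356. 458.] [360. 152.]
[330.8933 245.4725]
(0.05, 0.025, 0.008) [537. 338.]
(0.05, -0.025, 0.008) [196. 406.]
(0.05, -0.025, 0.0) [193. 455.]
```

View pics/pc.png

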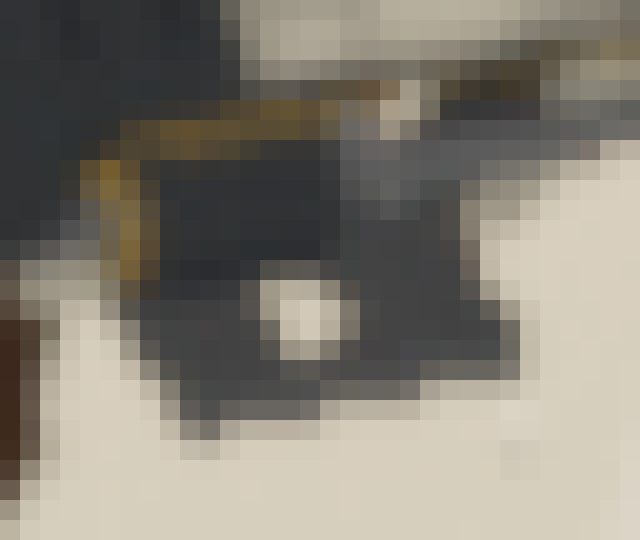

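```bash
cat > wp.py <<'E'
from h import *
BL=np.array([.409,-.3465])
def path(P,Rt,fr,lift=0,q1=None,seedq=None,p0=None):
    from cell import manip
    s=manip.state();q0=np.array(s["qpos"]);f0=(s["eef_pos"],Ro.from_quat(s["eef_rot"]).as_matrix())
    q1=IK(P,Rt,q0 if seedq is None else seedq);print("q0",q0,"q1",q1)
    for f in fr:
        p,R=FK(q0+f*(q1-q0),K0);p=p+[0,0,lift*np.sin(np.pi*f)]
        print(f,"world",p.round(3),"low z-axis",R[:,2].round(2));rel(p,R,f0)
    rel(P,Rt,f0)
E
python3 - <<'E'
from wp import *
bx=az(BYAW)
P,Rt=tool_for_plate(np.r_[BL,.115]-.004*bx,Rp_up(bx))
path(P,Rt,[.2,.4,.6,.8,1],lift=.1)
E
```

```text
q0 [-0.7308  0.5853  1.2978  0.2991  1.7919 -1.0604] q1 [-0.8536  0.4537  1.4084  0.2288  2.2148  1.8392]
0.2 world [ 0.539 -0.361  0.084] low z-axis [-0.23  0.58 -0.78]
t [ 0.0562 -0.0324 -0.0578] w [0.054 0.052 0.602] rows>= 3.2
0.4 world [ 0.505 -0.358  0.143] low z-axis [-0.27  0.62 -0.74]
t [ 0.1005 -0.0638 -0.0981] w [0.139 0.073 1.202] rows>= 6.5
0.6 world [ 0.472 -0.355  0.166] low z-axis [-0.32  0.65 -0.69]
t [ 0.1248 -0.0941 -0.1096] w [0.25  0.052 1.799] rows>= 9.7
0.8 world [ 0.44  -0.351  0.154] low z-axis [-0.35  0.69 -0.63]
t [ 0.129  -0.1233 -0.0924] w [ 0.381 -0.028  2.388] rows>= 13.0
1 world [ 0.409 -0.347  0.121] low z-axis [-0.39  0.72 -0.57]
t [ 0.1209 -0.1511 -0.0577] w [ 0.524 -0.192  2.964] rows>= 16.1
t [ 0.1209 -0.1511 -0.0577] w [ 0.524 -0.192  2.964] rows>= 16.1
```

```bash
python3 -m creep '[-1,0.03,0,-0.043,0,0,0, -1,0.052,0,-0.074,0,0,0, -1,0.09,-0.032,-0.107,0.054,0.052,0.602, -1,0.09,-0.032,-0.107,0.054,0.052,0.602, -1,0.09,-0.032,-0.107,0.054,0.052,0.602, -1,0.09,-0.032,-0.107,0.054,0.052,0.602, -1,0.135,-0.064,-0.147,0.139,0.073,1.202, -1,0.135,-0.064,-0.147,0.139,0.073,1.202, -1,0.135,-0.064,-0.147,0.139,0.073,1.202, -1,0.135,-0.064,-0.147,0.139,0.073,1.202, -1,0.159,-0.094,-0.159,0.25,0.052,1.799, -1,0.159,-0.094,-0.159,0.25,0.052,1.799, -1,0.159,-0.094,-0.159,0.25,0.052,1.799, -1,0.159,-0.094,-0.159,0.25,0.052,1.799, -1,0.163,-0.123,-0.142,0.381,-0.028,2.388, -1,0.163,-0.123,-0.142,0.381,-0.028,2.388, -1,0.163,-0.123,-0.142,0.381,-0.028,2.388, -1,0.163,-0.123,-0.142,0.381,-0.028,2.388]'; python3 look.py d side,240,200,160,110,5
python3 - <<'E'
from wp import *
bx=az(BYAW)
P,Rt=tool_for_plate(np.r_[BL,.105]-.004*bx,Rp_up(bx))
rel(P,Rt)
E
```

```text
clock: 5.68
eef_pos: [0.4401, -0.3516, 0.2134]
eef_rot: [0.877, -0.217, -0.283, -0.323]
force: [1.3, -0.2, -1.0]
gripper_width: 0.524
5.725 [-0.82914002  0.3957689   1.29881285  0.27581864  2.29746726  1.31874366] [ 0.44012503 -0.35156343  0.21342929] [ 0.87660846 -0.217626   -0.28278492 -0.32284549] [ 0.02580242  0.26149595 -0.41570842] 0.5282693685652985
t [0.0413 0.0596 0.0785] w [ 0.008 -0.075  0.597] rows>= 3.2
```

View pics/side_d.png

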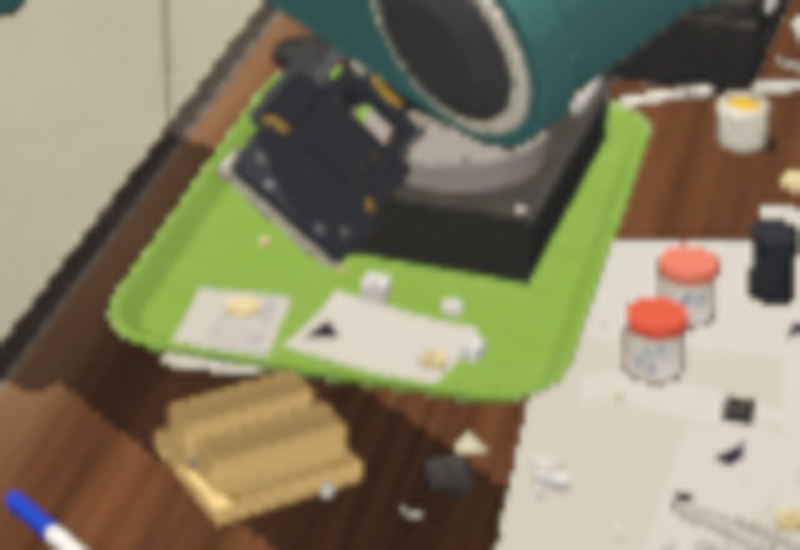

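```bash
python3 -m creep '[-1,0.02,0.03,0,0.003,-0.03,0.25,-1,0.04,0.06,0.03,0.008,-0.075,0.597, -1,0.041,0.06,0.078,0.008,-0.075,0.597, -1,0.041,0.06,0.078,0.008,-0.075,0.597, -1,0.041,0.06,0.078,0.008,-0.075,0.597,-1,0.041,0.06,0.078,0.008,-0.075,0.597]'; python3 look.py e side,240,220,110,80,7 top,340,170,90,70,8
python3 - <<'E'
from wp import *
bx=az(BYAW)
P,Rt=tool_for_plate(np.r_[BL,.105]-.004*bx,Rp_up(bx))
rel(P,Rt)
E
```

```text
clock: 6.48
eef_pos: [0.4097, -0.3481, 0.1122]
eef_rot: [0.763, -0.453, -0.395, -0.237]
force: [-0.3, 0.5, -0.3]
gripper_width: 0.528
6.575 [-0.85369612  0.46246818  1.41160356  0.22547067  2.2014568   1.82954169] [ 0.40969777 -0.34799311  0.11216881] [ 0.76319841 -0.4528915  -0.39514374 -0.23723175] [ 0.11818522 -0.29211858 -0.96726013] 0.5232414536294157
t [ 0.0003 -0.0001  0.0012] w [ 0.001 -0.002  0.005] rows>= 0.0
```

View pics/side_e.png

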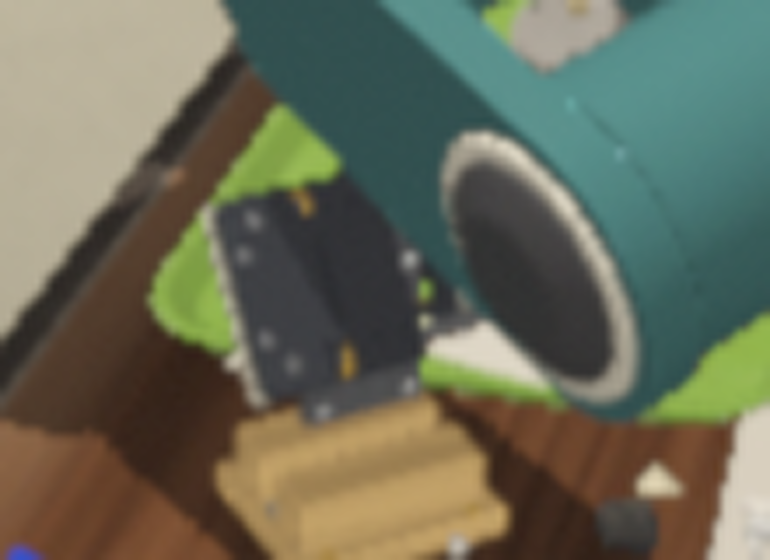

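View pics/top_e.png

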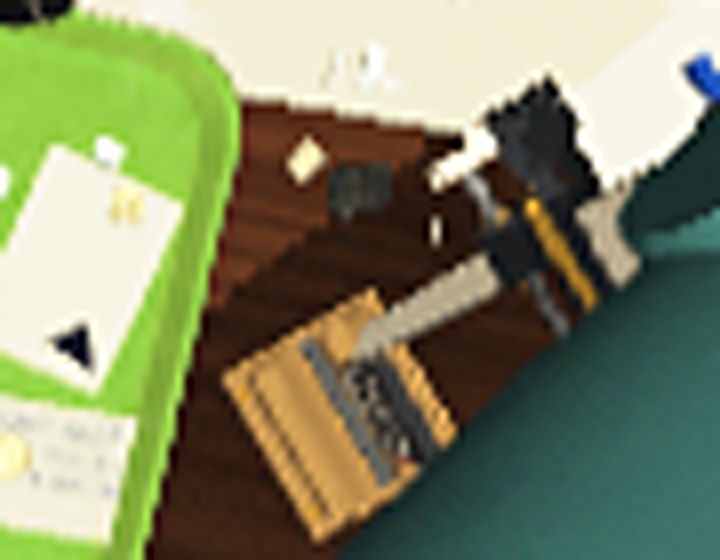

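```bash
cat > ov.py <<'E'
from h import *
def overlay(tag,n,x,y,w,h,k,o,Rp,out):
    im=np.load(f"pics/{n}_{tag}.npy");im=cv2.resize(im[y:y+h,x:x+w],None,fx=k,fy=k,interpolation=cv2.INTER_CUBIC)
    for z,c in((0,(255,255,0)),(.008,(0,0,255))):
        pts=np.array([o+Rp@[a,b,z] for a,b in((-.05,-.025),(.05,-.025),(.05,.025),(-.05,.025))])
        q=(proj(pts,n)+.5-[x,y])*k;cv2.polylines(im,[q.astype(np.int32)],True,c,1)
    cv2.imwrite(out,im)
def plate_from_tool(p,R,b=B1,g=G1,h=H1):
    y=R[:,1];z=-np.cos(b)*R[:,2]+np.sin(b)*R[:,0];x=-np.sin(b)*R[:,2]-np.cos(b)*R[:,0]
    Rp=np.c_[x,y,z];return p-g*x-h*z,Rp
E
python3 - <<'E'
from ov import *
p=np.array([.4097,-.348,.1122]);R=Ro.from_quat([.7632,-.4529,-.3951,-.2372]).as_matrix()
o,Rp=plate_from_tool(p,R);print(o,Rp)
overlay("e","side",240,220,110,80,7,o,Rp,"pics/ove_s.png");overlay("e","top",340,170,90,70,8,o,Rp,"pics/ove_t.png")
E
```

```text
[ 0.4074 -0.3438  0.106 ] [[-0.0047 -0.8788  0.4772]
 [-0.0002 -0.4772 -0.8788]
 [ 1.     -0.0042  0.002 ]]
```

View pics/ove_s.png

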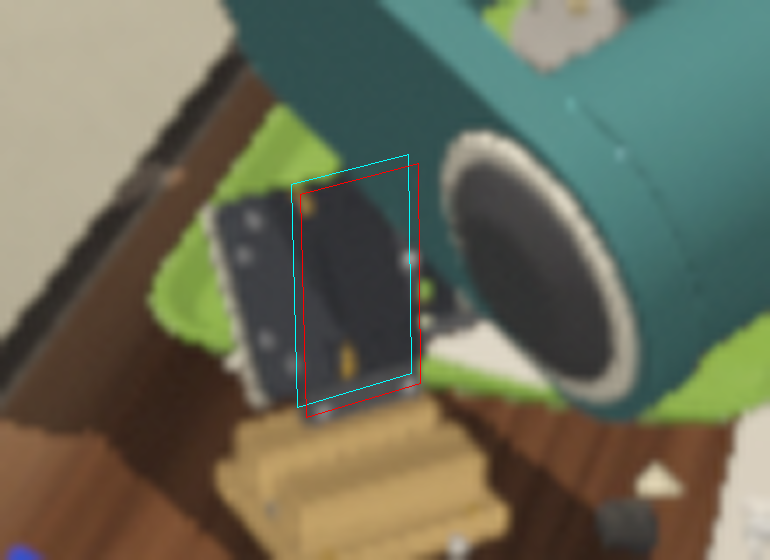

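View pics/ove_t.png

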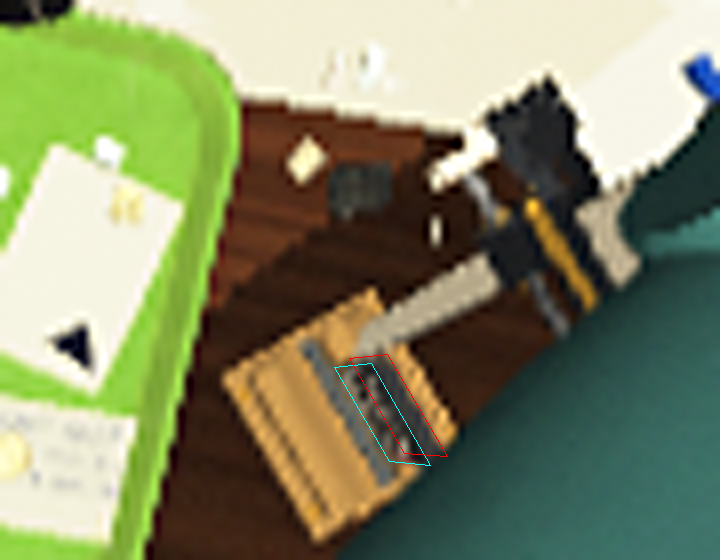

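Run:
```python
import numpy as np,cv2
im=np.load("pics/top_e.npy");cv2.imwrite("pics/te.png",cv2.resize(im[205:240,366:402],None,fx=20,fy=20,interpolation=cv2.INTER_NEAREST))
```

```text
(no output)
```

View pics/te.png

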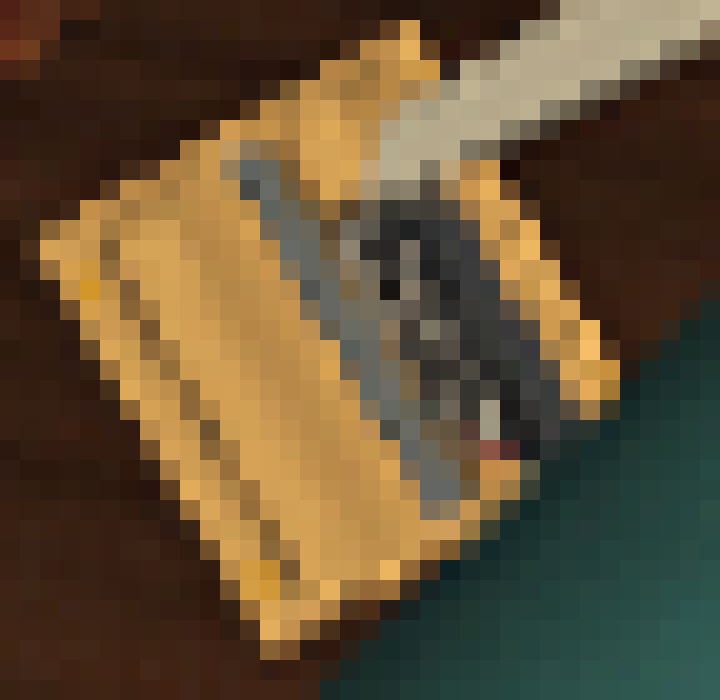

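Run:
```python
from ov import *
p=np.array([.4097,-.348,.1122]);R=Ro.from_quat([.7632,-.4529,-.3951,-.2372]).as_matrix()
print(R)
for ys in(.025,.036):
  for xs in(-.0075,.0075):
   for ss in(1,-1):
    P=p+R@[xs,ss*ys,0];print(ss*ys,xs,P,"top20",((proj(P,"top")[0]+.5-[366,205])*20).round(),"side7",((proj(P,"side")[0]+.5-[240,220])*7).round())
# block predicted (slot mouth/edges) in top20
for nm,bl,yw in(("mid",[.409,-.3465],np.radians(28.3-90)),("top",[.4064,-.3436],-1.087),("side",[.4091,-.3494],-1.054)):
    bx=az(yw);by=az(yw+np.pi/2)
    for l in[(-.042,.045,.012),(.042,.045,.012),(-.042,-.045,.012),(.0,.04,.012),(0,-.04,.012)]:
        P=np.r_[bl,0]+l[0]*bx+l[1]*by+l[2]*up;print(nm,l,((proj(P,"top")[0]+.5-[366,205])*20).round())
```

```text
[[ 0.2775 -0.8788 -0.3882]
 [-0.5039 -0.4772  0.72  ]
 [-0.818  -0.0042 -0.5752]]
0.025 -0.0075 [ 0.3856 -0.3562  0.1182] top20 [519. 460.] side7 [294. 271.]
-0.025 -0.0075 [ 0.4296 -0.3323  0.1184] top20 [374. 212.] side7 [410. 239.]
0.025 0.0075 [ 0.3898 -0.3637  0.106 ] top20 [548. 434.] side7 [305. 309.]
-0.025 0.0075 [ 0.4338 -0.3398  0.1062] top20 [405. 189.] side7 [420. 276.]
0.036 -0.0075 [ 0.376  -0.3614  0.1182] top20 [551. 514.] side7 [268. 278.]
-0.036 -0.0075 [ 0.4393 -0.327   0.1185] top20 [342. 158.] side7 [435. 233.]
0.036 0.0075 [ 0.3801 -0.369   0.1059] top20 [580. 488.] side7 [279. 316.]
-0.036 0.0075 [ 0.4434 -0.3346  0.1062] top20 [373. 135.] side7 [445. 270.]
mid (-0.042, 0.045, 0.012) [ 50. 234.]
mid (0.042, 0.045, 0.012) [431.  14.]
mid (-0.042, -0.045, 0.012) [289. 648.]
mid (0.0, 0.04, 0.012) [254. 147.]
mid (0, -0.04, 0.012) [467. 514.]
top (-0.042, 0.045, 0.012) [ 36. 245.]
top (0.042, 0.045, 0.012) [420.  29.]
top (-0.042, -0.045, 0.012) [271. 661.]
top (0.0, 0.04, 0.012) [241. 160.]
top (0, -0.04, 0.012) [451. 529.]
side (-0.042, 0.045, 0.012) [ 63. 240.]
side (0.042, 0.045, 0.012) [439.  12.]
side (-0.042, -0.045, 0.012) [312. 648.]
side (0.0, 0.04, 0.012) [265. 149.]
side (0, -0.04, 0.012) [487. 510.]
```

```bash
python3 -m creep '[-1,-0.0043,0,0.0061,0,0,0, -1,0.0022,0,0.0107,0,0,0,-1,0.0022,0,0.0107,0,0,0,-1,0.0022,0,0.0107,0,0,0]'; python3 look.py f side,275,260,50,45,14 top,366,205,36,35,20
```

```text
clock: 7.08
eef_pos: [0.4059, -0.341, 0.1037]
eef_rot: [0.763, -0.453, -0.396, -0.237]
force: [-0.9, 0.6, 0.1]
gripper_width: 0.526
7.175 [-0.8515143   0.45592909  1.43566941  0.22496619  2.18506323  1.82841801] [ 0.40592503 -0.34112859  0.10387776] [ 0.76273991 -0.45314295 -0.3957483  -0.23721841] [ 0.4356      0.87648402 -0.99868163] 0.5236917542498284
```

View pics/side_f.png

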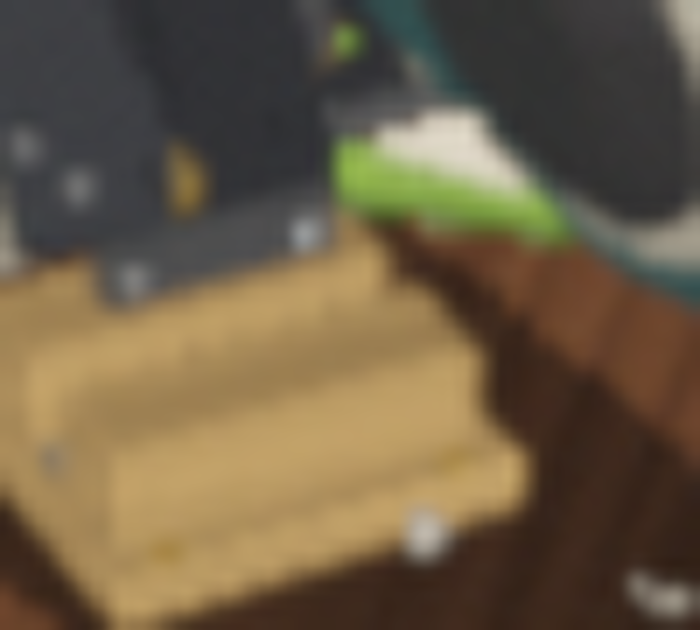

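View pics/top_f.png

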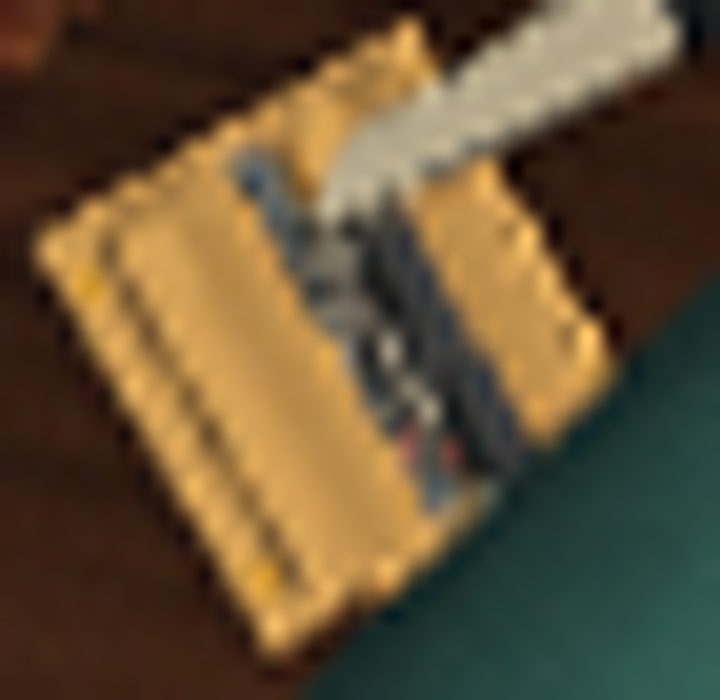

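```bash
cat >> ov.py <<'E'
def blk(im,n,x,y,k,bl,yw,c=(0,255,0),dpx=(0,0)):
    bx=az(yw);by=az(yw+np.pi/2);W=lambda l:np.r_[bl,0]+l[0]*bx+l[1]*by+l[2]*up
    for a in(([-.042,-.045,.012],[.042,-.045,.012],[.042,.045,.012],[-.042,.045,.012]),([-.0055,-.04,.034],[-.0055,.04,.034],[-.033,.04,.034],[-.033,-.04,.034]),([.0055,-.04,.034],[.0055,.04,.034],[.033,.04,.034],[.033,-.04,.034])):
        q=(proj(np.array([W(l) for l in a]),n)+.5-[x,y]+dpx)*k;cv2.polylines(im,[q.astype(np.int32)],True,c,1)
E
python3 - <<'E'
from ov import *
p=np.array([.4059,-.3411,.1038]);R=Ro.from_quat([.7627,-.4531,-.3957,-.2372]).as_matrix()
o,Rp=plate_from_tool(p,R);print(o)
for n,a in(("side",(275,260,50,45,14)),("top",(366,205,36,35,20))):
    f=f"pics/ovf_{n}.png";overlay("f",n,*a,o,Rp,f);im=cv2.imread(f)
    blk(im,n,a[0],a[1],a[4],*(([.4064,-.3436],-1.087) if n=="top" else ([.4091,-.3494],-1.054)));cv2.imwrite(f,im)
E
```

```text
[ 0.4036 -0.3369  0.0976]
```

View pics/ovf_side.png

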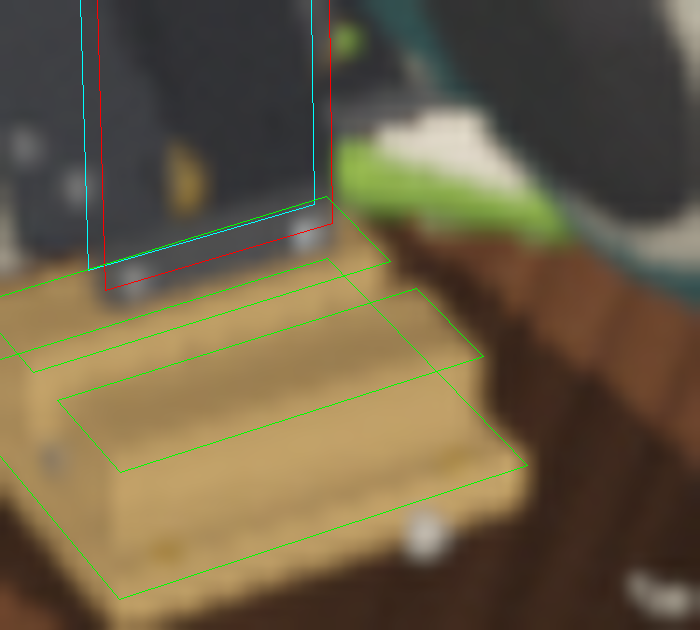

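View pics/ovf_top.png

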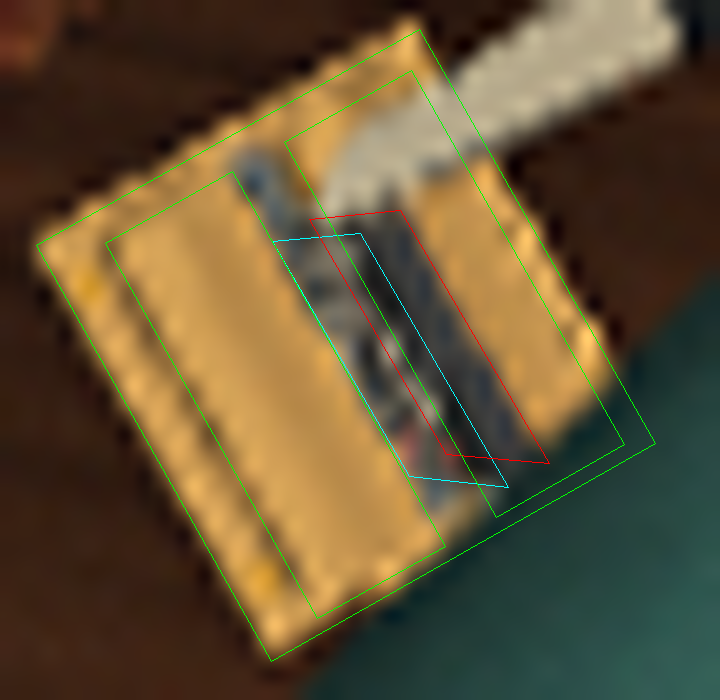

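```bash
python3 -m creep '[-1,0.0019,0,-0.0027,0,0,0, -1,0.0019,0,-0.0027,0,0,0, -1,0.010,0,0.003,0,0,0,-1,0.0167,0,0.0077,0,0,0,-1,0.0167,0,0.0077,0,0,0,-1,0.0167,0,0.0077,0,0,0]'; python3 look.py g side,275,260,50,45,14 top,366,205,36,35,20
```

```text
clock: 7.92
eef_pos: [0.4075, -0.3439, 0.0857]
eef_rot: [0.763, -0.453, -0.396, -0.237]
force: [-0.0, -0.0, -1.6]
gripper_width: 0.529
8.025 [-0.85235752  0.47941245  1.43536027  0.2206006   2.16235019  1.82116007] [ 0.40757153 -0.34398686  0.08596853] [ 0.76280884 -0.45315535 -0.39561927 -0.23718832] [ 0.26100349 -0.45391165 -1.36262401] 0.5286271641389063
```

View pics/side_g.png

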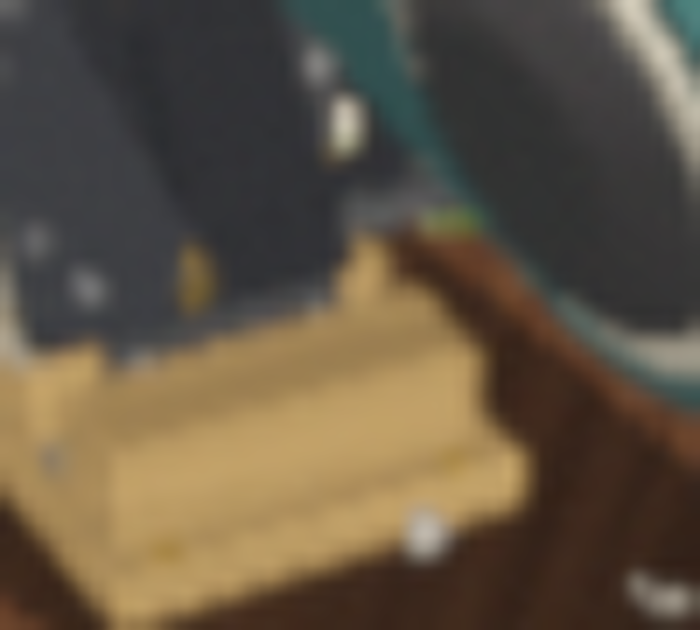

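View pics/top_g.png

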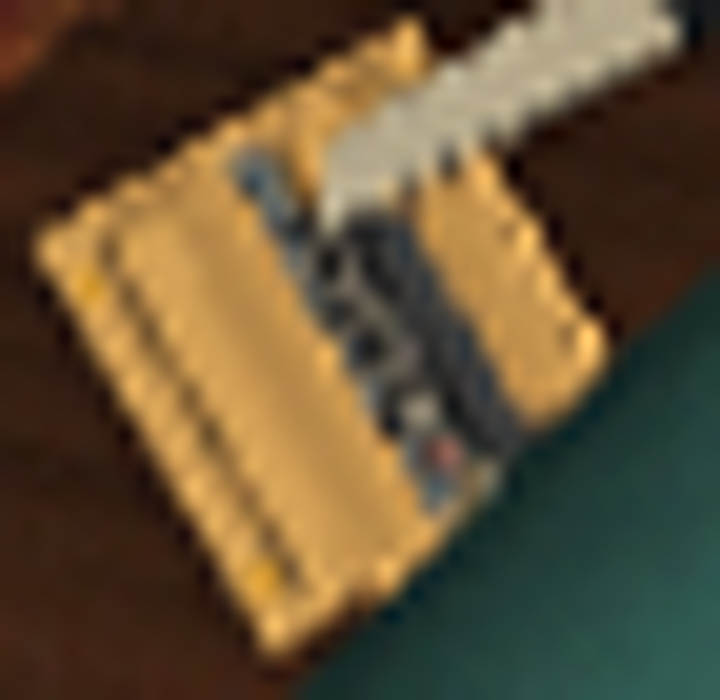

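```bash
python3 -m creep '[-1,0.0065,0,0.0046,0,0,0, -1,0.0106,0,0.0075,0,0,0, -1,0.0131,0,0.0092,0,0,0,-1,0.0131,0,0.0092,0,0,0]'; python3 look.py h side,275,260,50,45,14 top,366,205,36,35,20
```

```text
clock: 8.52
eef_pos: [0.4075, -0.344, 0.0717]
eef_rot: [0.763, -0.453, -0.396, -0.238]
force: [-2.7, -0.9, 19.6]
gripper_width: 0.525
8.625 [-0.85240351  0.49471102  1.44052455  0.21785949  2.14385909  1.81528314] [ 0.40754137 -0.34399973  0.07171498] [ 0.76267905 -0.4527073  -0.39614656 -0.23758086] [-0.67940357 -1.0287655  19.70010461] 0.5291288694242098
```

View pics/side_h.png

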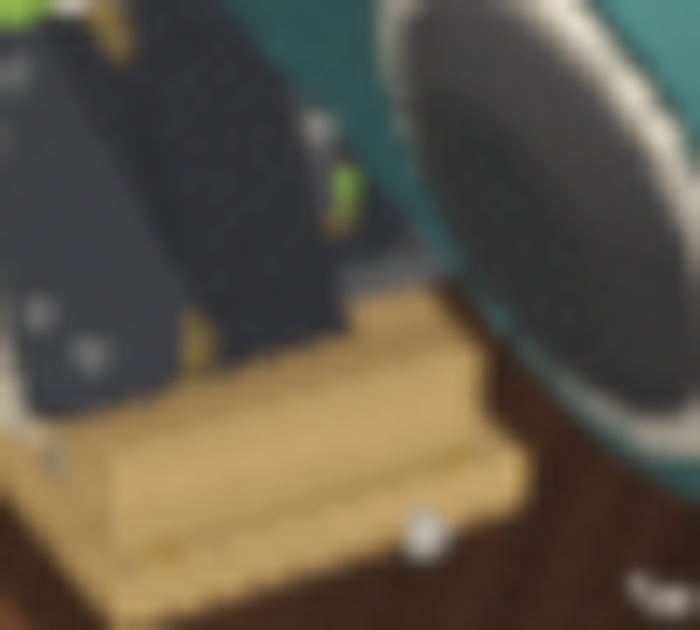

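View pics/top_h.png

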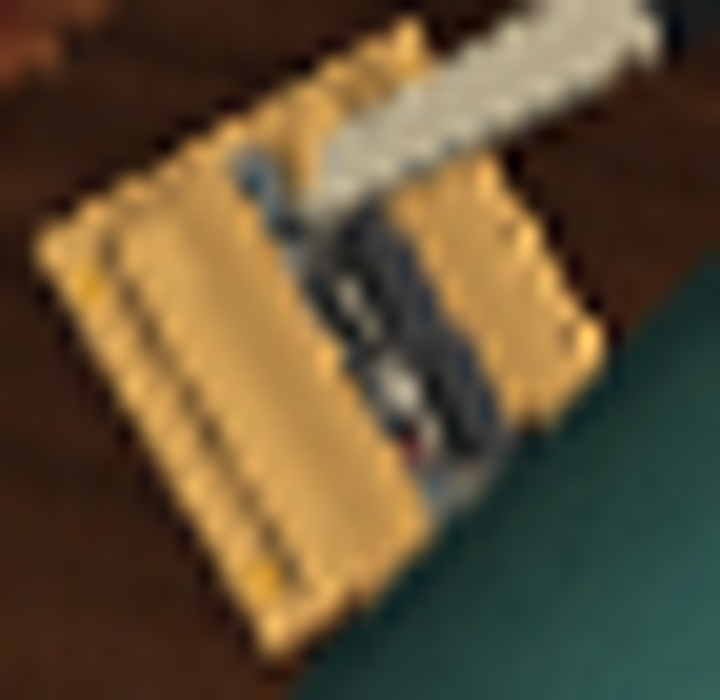

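```bash
python3 -m creep '[-1,-0.0008,0,-0.0006,0,0,0, -0.2,-0.001,0,-0.0007,0,0,0, 0.5,-0.001,0,-0.0007,0,0,0, 1,-0.001,0,-0.0007,0,0,0, 1,-0.001,0,-0.0007,0,0,0, 1,-0.001,0,-0.0007,0,0,0, 1,-0.001,0,-0.03,0,0,0, 1,-0.001,0,-0.08,0,0,0, 1,-0.001,0,-0.13,0,0,0,1,-0.001,0,-0.13,0,0,0]'; python3 look.py i side,250,240,80,65,10 top,366,205,36,35,20
```

```text
clock: 9.88
eef_pos: [0.4587, -0.4389, 0.1466]
eef_rot: [0.763, -0.454, -0.394, -0.237]
force: [0.0, 0.3, 0.2]
gripper_width: 0.998
9.975 [-0.87921202  0.64035861  1.10610427  0.223396    2.33335096  1.8366357 ] [ 0.45764275 -0.436777    0.14425978] [ 0.76252789 -0.45311956 -0.39609906 -0.23735926] [ 1.87786733 -0.21442088 -1.00000791] 0.9972314789964564
```

View pics/side_i.png

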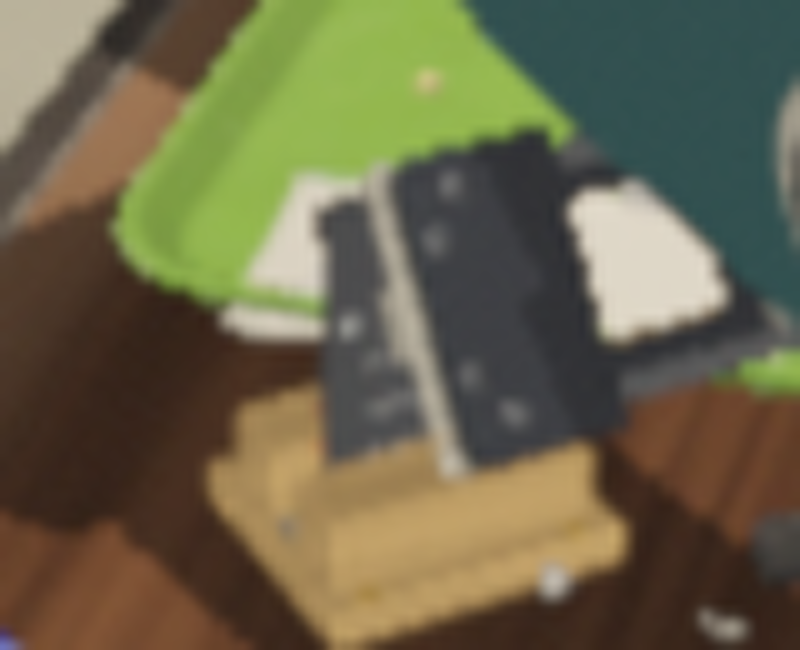

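View pics/top_i.png

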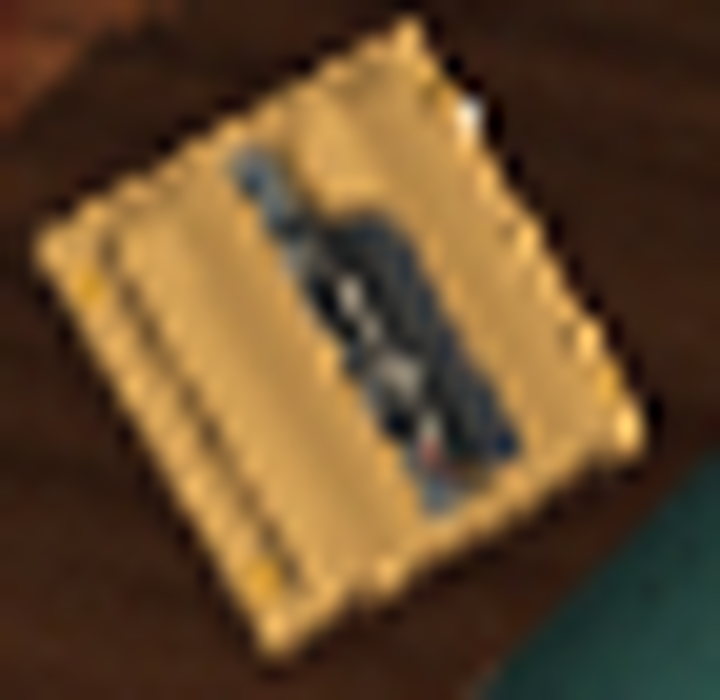

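```bash
cat >> h.py <<'E'
BYAW=-1.080;PC=np.array([.4072,-.3436])
A2=np.radians(40)
def second(zc=.058,d=.012,back=0,a=A2,s=1):
    bx=az(BYAW);z=np.sin(a)*bx-np.cos(a)*up
    return np.r_[PC,zc]+z*(d-back),Rzy(z,s*np.cross(bx,up))
E
python3 - <<'E'
import wp
from wp import *
P,Rt=second(back=.11);print(P)
path(P,Rt,[.25,.5,.75,1],lift=.12,seedq=[-.577,-.47,2.2,-.5,.7,2.36])
print(IK(*second(),[-.577,-.47,2.2,-.5,.7,2.36]))
E
```

```text
[ 0.3775 -0.288   0.1331]
q0 [-0.8792  0.6404  1.1061  0.2234  2.3334  1.8366] q1 [-0.47   -0.7321  2.357  -0.4637  0.9673  2.3389]
0.25 world [ 0.437 -0.374  0.237] low z-axis [-0.35  0.41 -0.84]
t [-0.1128 -0.0123 -0.0003] w [-0.089  0.407  0.142] rows>= 2.4
0.5 world [ 0.405 -0.338  0.27 ] low z-axis [-0.22  0.03 -0.97]
t [-0.1674 -0.0016  0.0193] w [-0.125  0.835  0.199] rows>= 4.6
0.75 world [ 0.381 -0.315  0.229] low z-axis [ 0.   -0.33 -0.94]
t [-0.1516  0.0089  0.0686] w [-0.098  1.262  0.158] rows>= 6.8
1 world [ 0.378 -0.288  0.133] low z-axis [ 0.3  -0.57 -0.77]
t [-0.0877 -0.0004  0.1448] w [-0.002  1.658  0.007] rows>= 8.9
t [-0.0877 -0.0004  0.1448] w [-0.002  1.658  0.007] rows>= 8.9
[-0.5807 -0.4462  2.336  -0.5099  0.6823  2.376 ]
```

```bash
python3 -m creep '[1,-0.06,-0.006,0,-0.045,0.2,0.07, 1,-0.113,-0.012,0,-0.089,0.407,0.142, 1,-0.113,-0.012,0,-0.089,0.407,0.142, 1,-0.167,-0.002,0.019,-0.125,0.835,0.199, 1,-0.167,-0.002,0.019,-0.125,0.835,0.199, 1,-0.167,-0.002,0.019,-0.125,0.835,0.199, 1,-0.152,0.009,0.069,-0.098,1.262,0.158, 1,-0.152,0.009,0.069,-0.098,1.262,0.158, 1,-0.152,0.009,0.069,-0.098,1.262,0.158, 1,-0.088,0,0.145,0,1.658,0.007, 1,-0.088,0,0.145,0,1.658,0.007, 1,-0.088,0,0.145,0,1.658,0.007,1,-0.088,0,0.145,0,1.658,0.007,1,-0.088,0,0.145,0,1.658,0.007,1,-0.088,0,0.145,0,1.658,0.007]'; python3 look.py j side,250,240,80,65,10 top,350,190,60,50,12
python3 - <<'E'
from h import *
P,Rt=second(back=.11);rel(P,Rt)
P,Rt=second();rel(P,Rt)
E
```

```text
clock: 11.85
eef_pos: [0.3775, -0.2886, 0.1346]
eef_rot: [0.806, -0.484, 0.294, 0.175]
force: [-0.0, 0.2, -0.1]
gripper_width: 1.0
11.95 [-0.47281787 -0.7335235   2.35568665 -0.46016068  0.9674679   2.33553478] [ 0.37739038 -0.28859273  0.13434075] [ 0.80564165 -0.48365231  0.29389667  0.17506204] [ 0.46764064 -1.13722194 -0.33975898] 1.001094013704675
t [-0.0011 -0.0004  0.0007] w [-0.001 -0.    -0.002] rows>= 0.0
t [-0.0012 -0.0002  0.1107] w [-0.001 -0.    -0.002] rows>= 1.8
```

View pics/side_j.png

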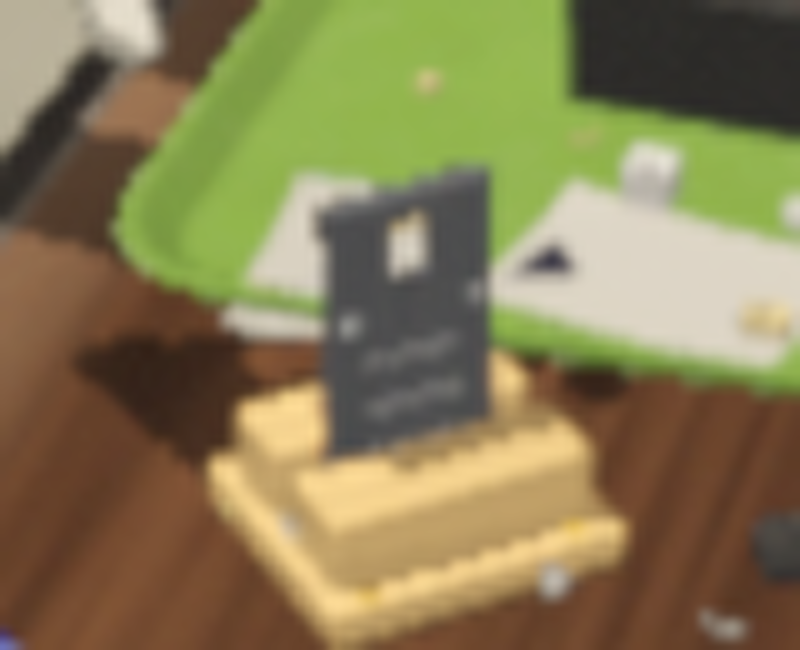

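View pics/top_j.png

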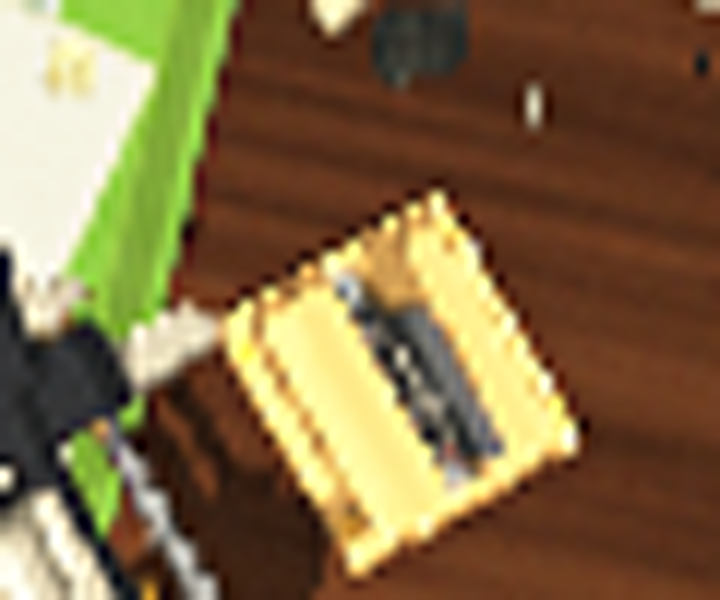

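Run:
```python
from ov import *
bx=az(BYAW)
for n,a in(("side",(250,240,80,65,10)),("top",(350,190,60,50,12))):
    im=np.load(f"pics/{n}_j.npy");x,y,w,h,k=a;im=cv2.resize(im[y:y+h,x:x+w],None,fx=k,fy=k,interpolation=cv2.INTER_CUBIC)
    d=(0.3,1.0) if n=="side" else (0,0)
    blk(im,n,x,y,k,[.4068,-.3436],BYAW,(0,160,0),d)
    for L,c in((-6,(0,0,255)),(0,(255,0,0)),(6,(255,0,255))):
        L=np.radians(L);X=np.cos(L)*up+np.sin(L)*bx;Z=np.cos(L)*bx-np.sin(L)*up;Y=np.cross(Z,X)
        o=np.r_[PC,.012]+.05*X-.004*Z
        pts=np.array([o+X*u+Y*v+Z*t for u,v,t in((.05,-.025,0),(.05,.025,0),(.05,.025,.008),(.05,-.025,.008))])
        q=(proj(pts,n)+.5-[x,y]+d)*k;cv2.polylines(im,[q.astype(np.int32)],True,c,1)
    cv2.imwrite(f"pics/ovj_{n}.png",im)
```

```text
(no output)
```

View pics/ovj_side.png

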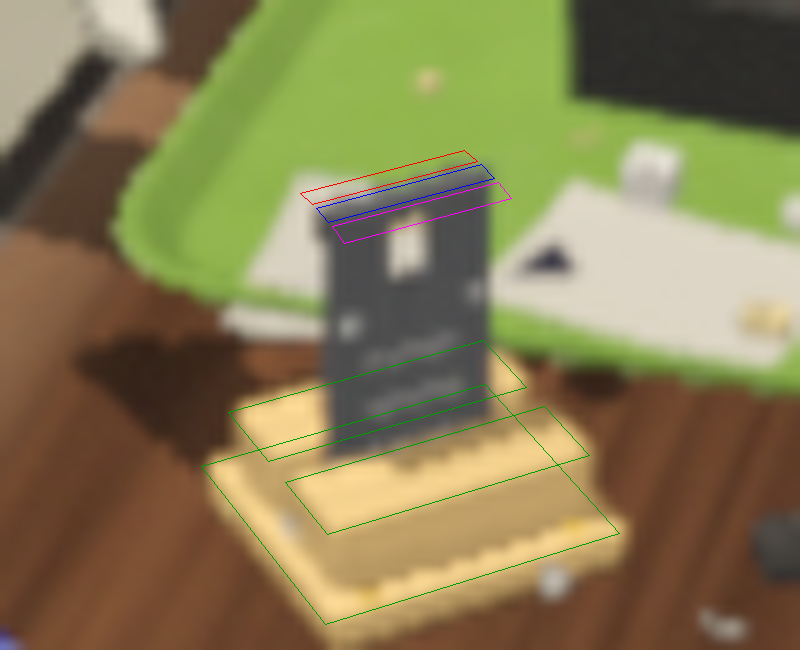

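View pics/ovj_top.png

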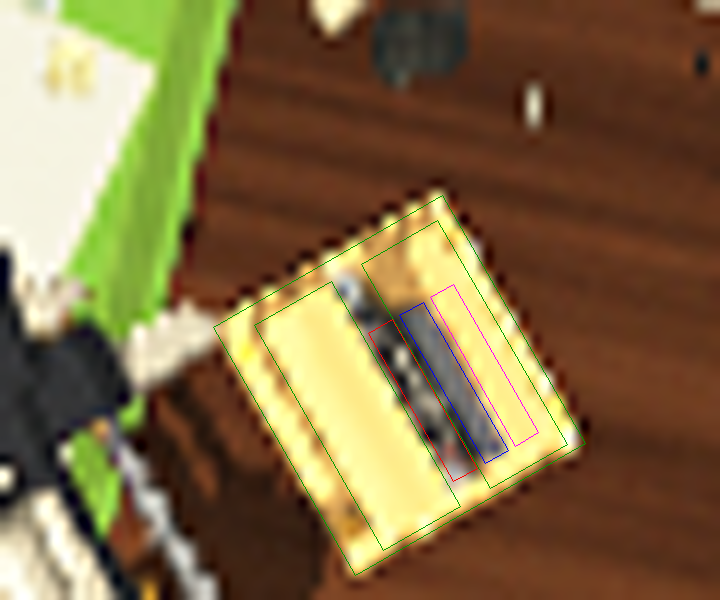

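```bash
python3 -m creep '[1,-0.0012,0,0.05,0,0,0, 1,-0.0012,0,0.09,0,0,0, 1,-0.0012,0,0.105,0,0,0, 1,-0.0012,0,0.111,0,0,0, 1,-0.0012,0,0.111,0,0,0, 0,-0.0012,0,0.111,0,0,0, -1,-0.0012,0,0.111,0,0,0, -1,-0.0012,0,0.111,0,0,0, -1,-0.0012,0,0.111,0,0,0, -1,-0.0012,0,0.111,0,0,0, -1,-0.0012,0,0.111,0,0,0, -1,-0.0012,0,0.111,0,0,0]' 50; python3 look.py k side,250,240,80,65,10
```

```text
clock: 13.45
eef_pos: [0.4106, -0.3504, 0.0483]
eef_rot: [0.806, -0.483, 0.294, 0.175]
force: [-0.5, 0.3, 2.0]
gripper_width: 0.531
13.5 [-0.58209811 -0.44731095  2.33791701 -0.50813194  0.67907391  2.37530469] [ 0.41062143 -0.35034456  0.04832001] [ 0.80567841 -0.4833744   0.29426343  0.17504435] [-0.7426681   0.40332906  1.62269814] 0.5324597934776187
```

View pics/side_k.png

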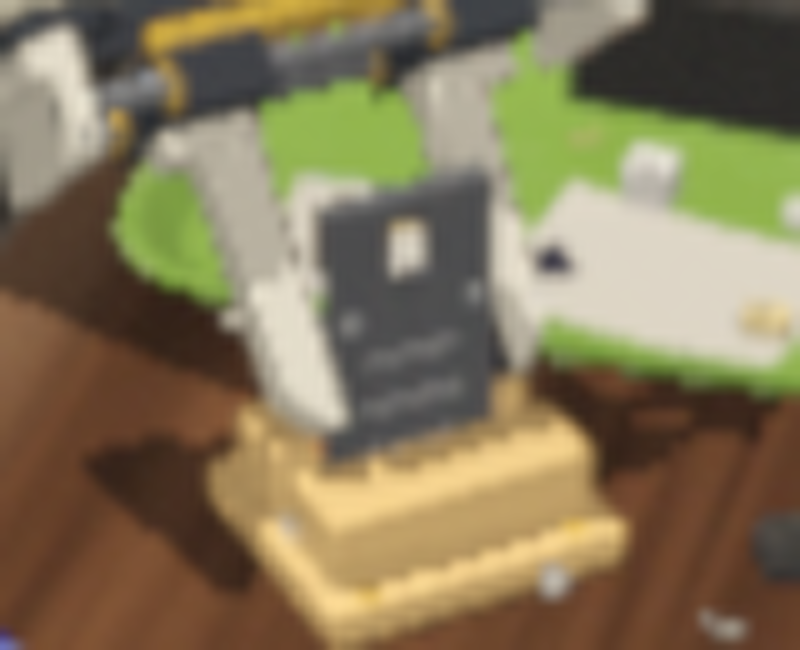

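```bash
cat >> h.py <<'E'
ST=np.array([.5392,.2317]);SYAW=.3027
G2=-.0137;H2=.0115;A2=np.radians(40)
def hang(ex,ez,ey=0,a=A2,st=None,yaw=None):
    """tool pose with eye at stand coords (ex,ey,ez)"""
    st=ST if st is None else st;yw=SYAW if yaw is None else yaw
    sx=az(yw);sy=az(yw+np.pi/2);eye=np.r_[st,0]+ex*sx+ey*sy+ez*up
    Rp=Rp_up(sx);o=eye-.042*up-.004*sx
    z=np.sin(a)*sx-np.cos(a)*up
    return o+G2*up+H2*sx,Rzy(z,Rp[:,1])
E
python3 - <<'E'
from wp import *
sq=[.39,-.45,2.2,-.1,.72,1.72]
for e in((-.007,.17),(-.007,.182),(-.08,.182),(-.10,.182),(-.10,.30)):
    P,Rt=hang(*e);print(e,P,IK(P,Rt,sq))
P,Rt=hang(-.10,.30);path(P,Rt,[.2,.4,.6,.8,1],lift=.0,seedq=sq)
from cell import manip
print("up in tool",Ro.from_quat(manip.state()["eef_rot"]).as_matrix()[2])
E
```

```text
(-0.007, 0.17) [0.5397 0.2318 0.1143] [ 0.3918 -0.4419  2.2198 -0.0923  0.6696  1.7116]
(-0.007, 0.182) [0.5397 0.2318 0.1263] [ 0.3918 -0.4535  2.2073 -0.0896  0.6936  1.7081]
(-0.08, 0.182) [0.47   0.2101 0.1263] [ 0.412  -0.6792  2.3409 -0.0992  0.7872  1.7248]
(-0.1, 0.182) [0.4509 0.2041 0.1263] [ 0.4192 -0.7482  2.376  -0.1022  0.8216  1.73  ]
(-0.1, 0.3) [0.4509 0.2041 0.2443] [ 0.4192 -0.7809  2.2024 -0.0874  1.0271  1.7056]
q0 [-0.5821 -0.4473  2.3379 -0.5081  0.6791  2.3753] q1 [ 0.4192 -0.7809  2.2024 -0.0874  1.0271  1.7056]
0.2 world [ 0.474 -0.254  0.087] low z-axis [ 0.43 -0.47 -0.77]
t [-0.0175 -0.1011 -0.0651] w [ 0.155 -0.005 -0.196] rows>= 1.9
0.4 world [ 0.512 -0.143  0.126] low z-axis [ 0.53 -0.35 -0.77]
t [-0.0538 -0.1874 -0.1461] w [ 0.321 -0.009 -0.4  ] rows>= 3.9
0.6 world [ 0.522 -0.024  0.165] low z-axis [ 0.61 -0.18 -0.77]
t [-0.1053 -0.2523 -0.2403] w [ 0.499 -0.012 -0.613] rows>= 5.8
0.8 world [0.501 0.094 0.205] low z-axis [ 0.63 -0.   -0.77]
t [-0.1675 -0.2902 -0.3439] w [ 0.687 -0.01  -0.833] rows>= 7.7
1 world [0.451 0.204 0.244] low z-axis [ 0.61  0.19 -0.77]
t [-0.2342 -0.2974 -0.4519] w [ 0.888 -0.002 -1.06 ] rows>= 9.4
t [-0.2342 -0.2974 -0.4519] w [ 0.888 -0.002 -1.06 ] rows>= 9.4
up in tool [ 0.6434 -0.0024 -0.7655]
```

Run:
```python
from wp import *
from cell import manip
s=manip.state();p0=s["eef_pos"];R0=Ro.from_quat(s["eef_rot"]).as_matrix();q0=s["qpos"]
P3,R3=hang(-.10,.30);P3[2]=.26
m=Ro.from_matrix(np.array([R0,R3]))
from scipy.spatial.transform import Slerp
sl=Slerp([0,1],m)
for f,P in((0,[.4106,-.3503,.28]),(.25,[.44,-.23,.29]),(.5,[.455,-.09,.29]),(.75,[.455,.06,.28]),(1,P3)):
    R=sl(f).as_matrix();q=IK(np.array(P),R,q0+f*(np.array([.42,-.75,2.2,-.09,1.,1.7])-q0));print(f,q,R[:,2]);rel(P,R)
```

```text
0 [-0.582  -0.6044  2.0517 -0.353   1.0842  2.1371] [ 0.3049 -0.5665 -0.7655]
t [ 0.149  -0.0006 -0.1774] w [-0.  0.  0.] rows>= 3.7
0.25 [-0.4082 -0.7494  2.114  -0.2302  1.1147  1.928 ] [ 0.4786 -0.4302 -0.7654]
t [ 0.0847 -0.0832 -0.2442] w [ 0.222 -0.001 -0.265] rows>= 4.3
0.5 None [ 0.5958 -0.243  -0.7655]
t [-0.0045 -0.1625 -0.319 ] w [ 0.444 -0.001 -0.53 ] rows>= 5.7
0.75 None [ 0.6426 -0.0273 -0.7657]
t [-0.1123 -0.2331 -0.3963] w [ 0.666 -0.002 -0.795] rows>= 7.6
1 [ 0.4192 -0.7795  2.1766 -0.0862  1.0513  1.7031] [ 0.6136  0.1916 -0.766 ]
t [-0.2241 -0.2974 -0.4639] w [ 0.888 -0.002 -1.06 ] rows>= 9.5
```

Run:
```python
from wp import *
from cell import manip
s=manip.state();p0=s["eef_pos"];R0=Ro.from_quat(s["eef_rot"]).as_matrix();q0=s["qpos"]
P3,R3=hang(-.10,.30);P3[2]=.26
from scipy.spatial.transform import Slerp
sl=Slerp([0,1],Ro.from_matrix(np.array([R0,R3])))
for f,P in((0,[.4106,-.3503,.28]),(.25,[.47,-.22,.29]),(.5,[.505,-.09,.29]),(.75,[.505,.06,.29]),(1,P3)):
    R=sl(f).as_matrix();q=IK(np.array(P),R,q0+f*(np.array([.42,-.75,2.2,-.09,1.,1.7])-q0));print(f,q,R[:,2]);rel(P,R)
```

```text
0 [-0.582  -0.6044  2.0517 -0.353   1.0842  2.1371] [ 0.3049 -0.5665 -0.7655]
t [ 0.149  -0.0006 -0.1774] w [-0.  0.  0.] rows>= 3.7
0.25 [-0.3454 -0.6786  2.0774 -0.2763  1.0972  2.0044] [ 0.4786 -0.4302 -0.7654]
t [ 0.0887 -0.1144 -0.2408] w [ 0.222 -0.001 -0.265] rows>= 4.5
0.5 [-0.1293 -0.7119  2.095  -0.1869  1.0834  1.8602] [ 0.5958 -0.243  -0.7655]
t [ 0.0135 -0.2065 -0.3037] w [ 0.444 -0.001 -0.53 ] rows>= 5.9
0.75 [ 0.136  -0.7317  2.105  -0.1297  1.081   1.77  ] [ 0.6426 -0.0273 -0.7657]
t [-0.0879 -0.2773 -0.3887] w [ 0.666 -0.002 -0.795] rows>= 7.8
1 [ 0.4192 -0.7795  2.1766 -0.0862  1.0513  1.7031] [ 0.6136  0.1916 -0.766 ]
t [-0.2241 -0.2974 -0.4639] w [ 0.888 -0.002 -1.06 ] rows>= 9.5
```

```bash
python3 -m creep '[-1,0.013,0,-0.0155,0,0,0, -1,0.035,0,-0.042,0,0,0, -1,0.07,0,-0.083,0,0,0, -1,0.11,0,-0.13,0,0,0, -1,0.149,0,-0.177,0,0,0, -1,0.149,0,-0.177,0,0,0]' && python3 look.py l side,240,180,100,80,8
```

```text
clock: 14.25
eef_pos: [0.4109, -0.3513, 0.2853]
eef_rot: [0.805, -0.483, 0.297, 0.175]
force: [-0.4, -0.8, -1.0]
gripper_width: 0.531
14.3 [-0.5837604  -0.60548708  2.05067399 -0.35201356  1.08328996  2.13559176] [ 0.41043957 -0.35094216  0.28149497] [ 0.80519329 -0.4834446   0.29546994  0.1750503 ] [ 0.90089796 -0.54148869 -1.01335078] 0.5330668663273826
```

View pics/side_l.png

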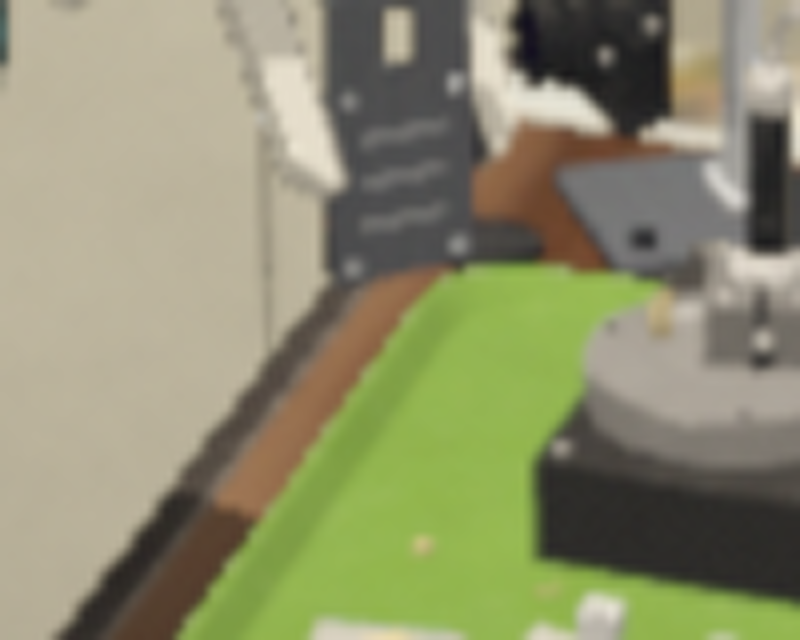

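Run:
```python
from wp import *
from cell import manip
s=manip.state();R0=Ro.from_quat(s["eef_rot"]).as_matrix()
P3,R3=hang(-.10,.30);P3[2]=.26
from scipy.spatial.transform import Slerp
sl=Slerp([0,1],Ro.from_matrix(np.array([R0,R3])))
for f,P in((.25,[.47,-.22,.29]),(.5,[.505,-.09,.29]),(.75,[.505,.06,.29]),(1,P3)):
    rel(P,sl(f).as_matrix())
print(P3)
```

```text
t [-0.0616 -0.1143 -0.0626] w [ 0.222 -0.001 -0.265] rows>= 2.3
t [-0.1368 -0.2064 -0.1256] w [ 0.444 -0.003 -0.53 ] rows>= 4.4
t [-0.2381 -0.2771 -0.2108] w [ 0.666 -0.004 -0.795] rows>= 6.7
t [-0.3741 -0.2972 -0.2862] w [ 0.888 -0.005 -1.06 ] rows>= 8.9
[0.4509 0.2041 0.26  ]
```

```bash
python3 -m creep '[-1,-0.03,-0.057,-0.031,0.11,0,-0.13, -1,-0.062,-0.114,-0.063,0.222,-0.001,-0.265, -1,-0.1,-0.16,-0.094,0.333,-0.002,-0.4, -1,-0.137,-0.206,-0.126,0.444,-0.003,-0.53, -1,-0.19,-0.242,-0.168,0.555,-0.003,-0.66, -1,-0.238,-0.277,-0.211,0.666,-0.004,-0.795, -1,-0.238,-0.277,-0.211,0.666,-0.004,-0.795, -1,-0.306,-0.287,-0.248,0.777,-0.005,-0.93, -1,-0.374,-0.297,-0.286,0.888,-0.005,-1.06, -1,-0.374,-0.297,-0.286,0.888,-0.005,-1.06, -1,-0.374,-0.297,-0.286,0.888,-0.005,-1.06, -1,-0.374,-0.297,-0.286,0.888,-0.005,-1.06]' && python3 look.py m side,260,100,110,80,7 top,160,150,110,80,7
python3 - <<'E'
from h import *
for e in((-.10,.182),(-.06,.182)):
    P,R=hang(*e);print(P);rel(P,R)
E
```

```text
clock: 15.8
eef_pos: [0.4504, 0.2038, 0.2575]
eef_rot: [0.93, 0.142, 0.336, -0.052]
force: [0.1, 0.9, 0.2]
gripper_width: 0.536
15.9 [ 0.4157413  -0.77969096  2.17877497 -0.08267195  1.05136763  1.70092087] [0.45079941 0.20319772 0.25820585] [ 0.92949145  0.14087089  0.33688777 -0.05203533] [ 0.65999511  0.36156814 -1.42076302] 0.5326975022111138
[0.4509 0.2041 0.1263]
t [-0.0843 -0.0006  0.1015] w [-0.001  0.002 -0.002] rows>= 2.1
[0.4891 0.216  0.1263]
t [-0.0536 -0.0007  0.1271] w [-0.001  0.002 -0.002] rows>= 2.2
```

View pics/side_m.png

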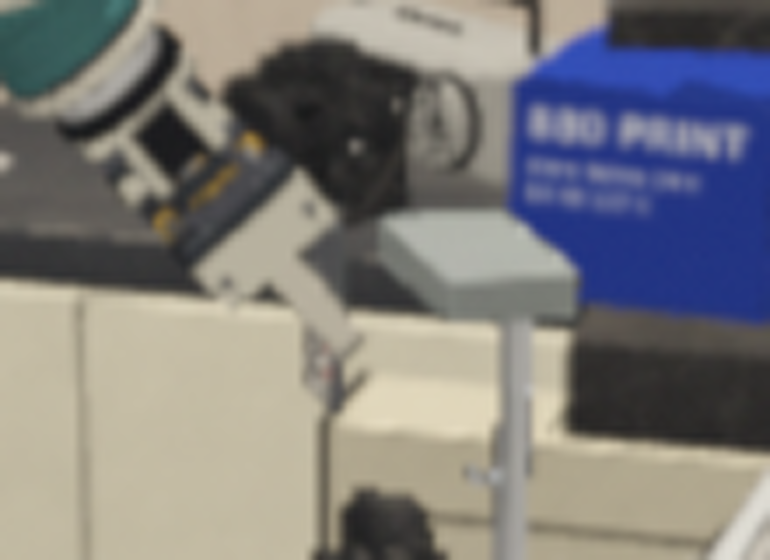

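View pics/top_m.png

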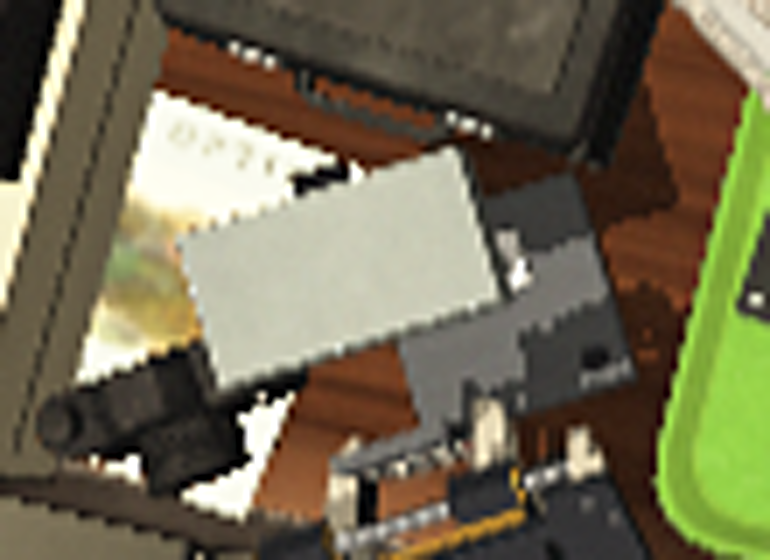

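```bash
python3 -m creep '[-1,-0.03,0,0.036,0,0,0, -1,-0.06,0,0.072,0,0,0, -1,-0.084,-0.0006,0.1015,-0.001,0.002,-0.002, -1,-0.084,-0.0006,0.1015,-0.001,0.002,-0.002,-1,-0.084,-0.0006,0.1015,-0.001,0.002,-0.002]' && python3 look.py n side,300,140,50,50,14 top,195,165,60,55,12
```

```text
clock: 16.52
eef_pos: [0.4516, 0.2048, 0.129]
eef_rot: [0.929, 0.142, 0.339, -0.052]
force: [0.7, 0.3, -0.3]
gripper_width: 0.531
16.625 [ 0.4208844  -0.74836389  2.37198597 -0.10328399  0.82300289  1.73138415] [0.45164918 0.20507036 0.12937762] [ 0.92842709  0.1418078   0.33943422 -0.0519432 ] [ 0.5010988  -0.73900901 -1.70905354] 0.5351329645055523
```

View pics/side_n.png

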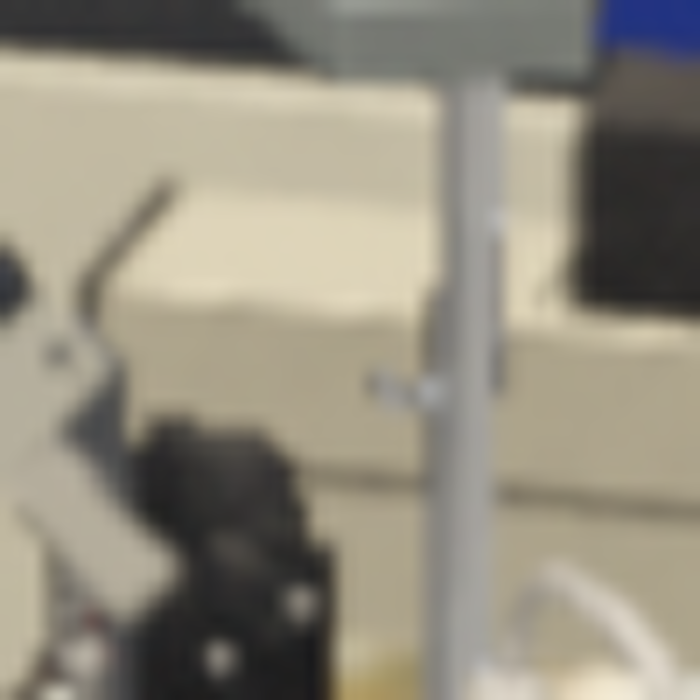

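View pics/top_n.png

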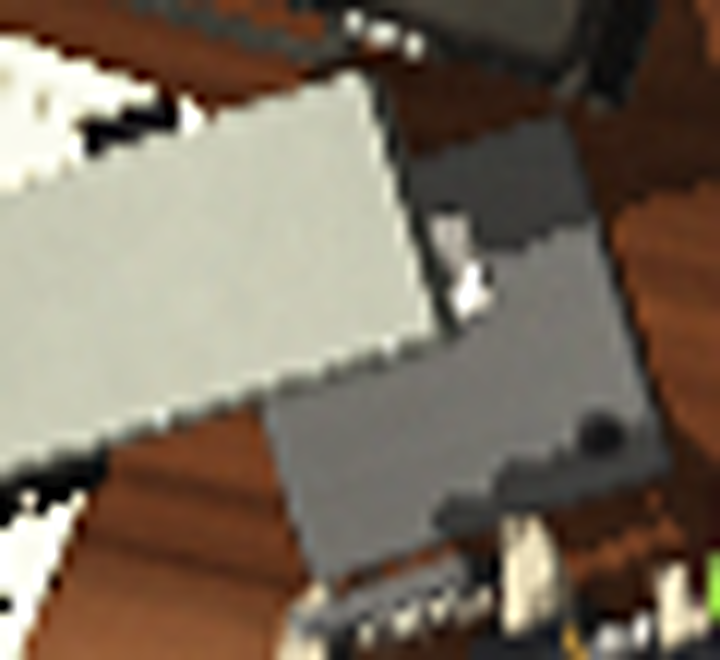

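```bash
cat >> ov.py <<'E'
def plate2(p,R,g=None,h=None,a=A2):
    g=G2 if g is None else g;h=H2 if h is None else h
    y=R[:,1];sx=np.sin(a)*R[:,2]-np.cos(a)*R[:,0]*(-1 if False else 1)
    # tool z = sin a zp - cos a xp ; tool x = y x z
    z=R[:,2];x=R[:,0] # x_t = yp x (sin a zp - cos a xp) = sin a xp + cos a zp
    zp=np.sin(a)*z+np.cos(a)*x;xp=-np.cos(a)*z+np.sin(a)*x
    return p-g*xp-h*zp,np.c_[xp,y,zp]
def stand_draw(im,n,x,y,k,d,st=None,yw=None,c=(0,160,0)):
    st=ST if st is None else st;yw=SYAW if yw is None else yw
    sx=az(yw);sy=az(yw+np.pi/2);W=lambda l:np.r_[st,0]+l[0]*sx+l[1]*sy+l[2]*up
    L=[[(-.052,-.064,.3),(.018,-.064,.3),(.018,.064,.3),(-.052,.064,.3)],[(-.052,-.064,.275),(.018,-.064,.275),(.018,.064,.275),(-.052,.064,.275)],[(0,-.015,.014),(0,-.015,.275),(.012,-.015,.275),(.012,-.015,.014)],[(0,.015,.014),(0,.015,.275)],[(0,0,.17),(-.0145,0,.17),(-.0145,0,.177),(-.0205,0,.177),(-.0205,0,.164),(0,0,.164)],[(-.072,-.06,.014),(.048,-.06,.014),(.048,.06,.014),(-.072,.06,.014)]]
    for a in L:
        q=(proj(np.array([W(l) for l in a]),n)+.5-[x,y]+d)*k;cv2.polylines(im,[q.astype(np.int32)],True,c,1)
def show(tag,n,a,p,R,d,**kw):
    im=np.load(f"pics/{n}_{tag}.npy");x,y,w,h,k=a;im=cv2.resize(im[y:y+h,x:x+w],None,fx=k,fy=k,interpolation=cv2.INTER_CUBIC)
    stand_draw(im,n,x,y,k,d,**kw)
    if p is not None:
        o,Rp=plate2(p,R)
        for z,c in((0,(255,255,0)),(.008,(0,0,255))):
            for P4 in(((-.05,-.025),(.05,-.025),(.05,.025),(-.05,.025)),((.022,-.0065),(.042,-.0065),(.042,.0065),(.022,.0065))):
                q=(proj(np.array([o+Rp@[u,v,z] for u,v in P4]),n)+.5-[x,y]+d)*k;cv2.polylines(im,[q.astype(np.int32)],True,c,1)
    cv2.imwrite(f"pics/sh_{n}_{tag}.png",im)
E
python3 - <<'E'
from ov import *
p=np.array([.45165,.20507,.12938]);R=Ro.from_quat([.92843,.14181,.33943,-.05194]).as_matrix()
o,Rp=plate2(p,R);print(o,Rp)
show("n","side",(300,140,50,50,14),p,R,(.3,1.))
show("n","top",(195,165,60,55,12),p,R,(0,0))
E
```

```text
[0.4406 0.2016 0.143 ] [[-0.0027  0.2986  0.9544]
 [-0.001  -0.9544  0.2986]
 [ 1.     -0.0002  0.0029]]
```

View pics/sh_side_n.png

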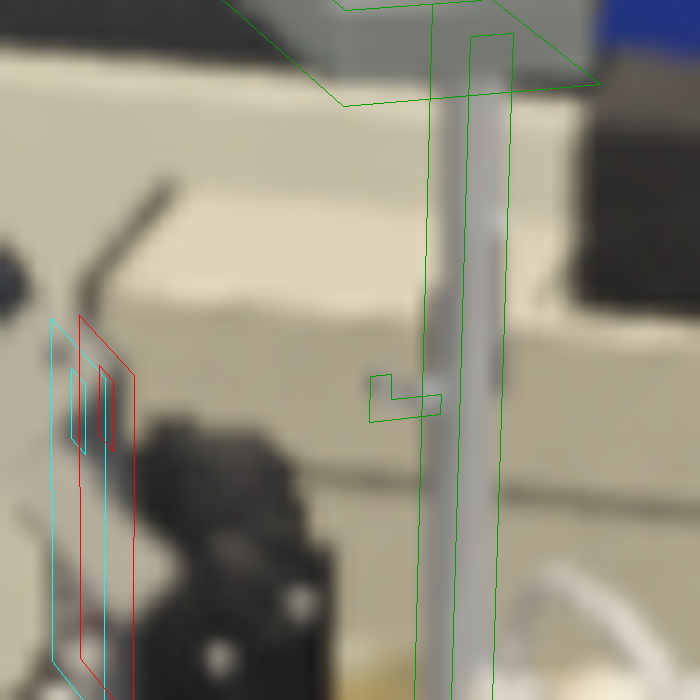

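View pics/sh_top_n.png

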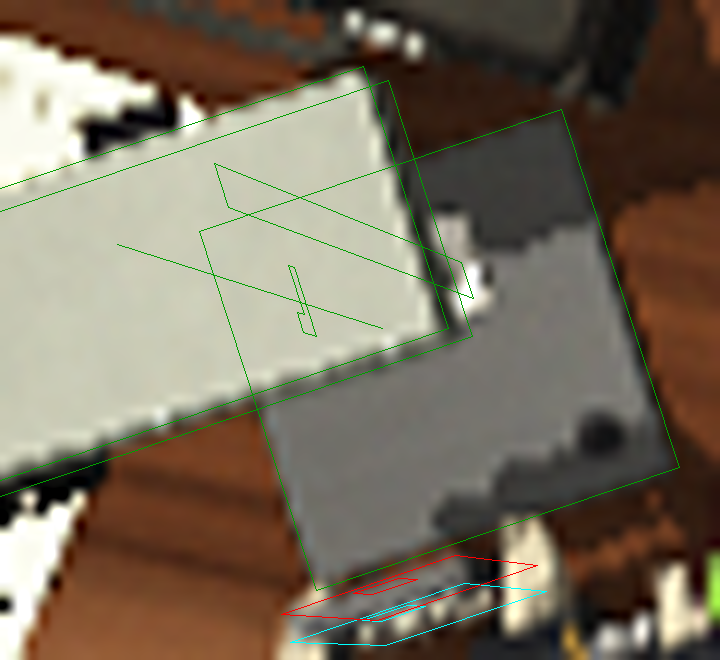

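Run:
```python
from h import *
for e in((-.035,.181,.0005),):
    P,R=hang(*e);print(P);rel(P,R)
```

```text
[0.5128 0.224  0.1253]
t [0.0463 0.0002 0.0444] w [-0.    -0.003  0.   ] rows>= 1.0
```

```bash
python3 -m creep '[-1,0.02,0.0002,0.019,0,-0.003,0, -1,0.036,0.0002,0.035,0,-0.003,0, -1,0.0463,0.0002,0.0444,0,-0.003,0, -1,0.0463,0.0002,0.0444,0,-0.003,0, -1,0.0463,0.0002,0.0444,0,-0.003,0]' && python3 look.py o side,300,140,50,50,14 top,195,165,60,55,12
python3 - <<'E'
from ov import *
from cell import manip
s=manip.state();p=s["eef_pos"];R=Ro.from_quat(s["eef_rot"]).as_matrix()
o,Rp=plate2(p,R);e=o+Rp@[.042,0,.004]-np.r_[ST,0];print("eye stand",e@az(SYAW),e@az(SYAW+np.pi/2),e[2]);print(Rp)
show("o","side",(300,140,50,50,14),p,R,(0,0.1))
show("o","top",(195,165,60,55,12),p,R,(0,0))
E
```

```text
clock: 17.25
eef_pos: [0.5118, 0.224, 0.1234]
eef_rot: [0.929, 0.142, 0.337, -0.052]
force: [-0.5, 0.7, -1.4]
gripper_width: 0.53
17.35 [ 0.40038015 -0.53473362  2.26329762 -0.09379262  0.72122766  1.71549332] [0.51173166 0.22397205 0.12330304] [ 0.92918274  0.14225155  0.33722286 -0.05162039] [-0.74561796 -0.79140104 -1.41437827] 0.5332538424038834
eye stand -0.035920133405317946 0.0008039976524584128 0.17901681384443244
[[ 0.0018  0.2992  0.9542]
 [ 0.0006 -0.9542  0.2992]
 [ 1.      0.     -0.0018]]
```

View pics/side_o.png

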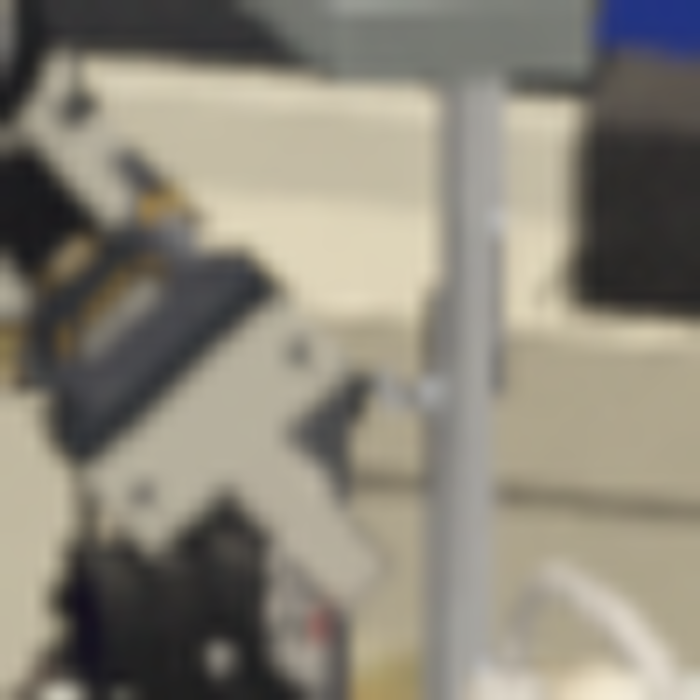

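View pics/sh_side_o.png

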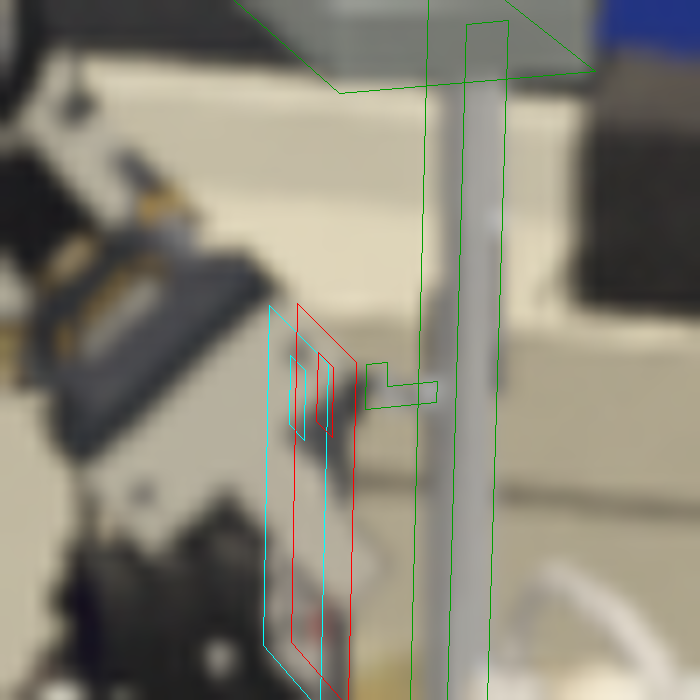

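View pics/sh_top_o.png

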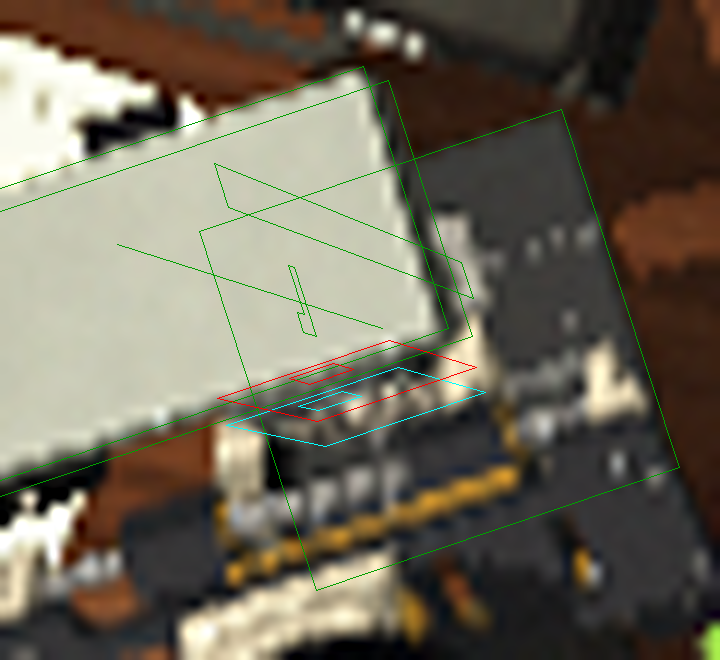

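```bash
python3 -m creep '[-1,0.0013,0,-0.0015,0,0,0, -1,0.0059,0,0.0024,0,0,0, -1,0.0105,0,0.0062,0,0,0, -1,0.0128,0,0.0081,0,0,0, -1,0.0128,0,0.0081,0,0,0]'
python3 - <<'E'
from ov import *
from cell import manip
s=manip.state();p=s["eef_pos"];R=Ro.from_quat(s["eef_rot"]).as_matrix();f=s["force"]
o,Rp=plate2(p,R);e=o+Rp@[.042,0,.004]-np.r_[ST,0];print("eye stand",e@az(SYAW),e@az(SYAW+np.pi/2),e[2],f,s["clock"])
E
python3 look.py p side,300,140,50,50,14
```

```text
clock: 17.98
eef_pos: [0.5264, 0.2285, 0.1244]
eef_rot: [0.929, 0.142, 0.337, -0.051]
force: [0.5, -0.8, -1.2]
gripper_width: 0.53
eye stand -0.020446504544511968 0.0007776094836178198 0.18010154193234496 [ 0.5263 -0.8478 -1.2342] 17.975
18.025 [ 0.39643703 -0.48949638  2.23284681 -0.09150874  0.70766198  1.71162709] [0.52630109 0.22848239 0.12435145] [ 0.9294405   0.14226345  0.33653673 -0.05142456] [-0.27306537  0.06596464 -0.98051039] 0.5309471519027903
```

View pics/side_p.png

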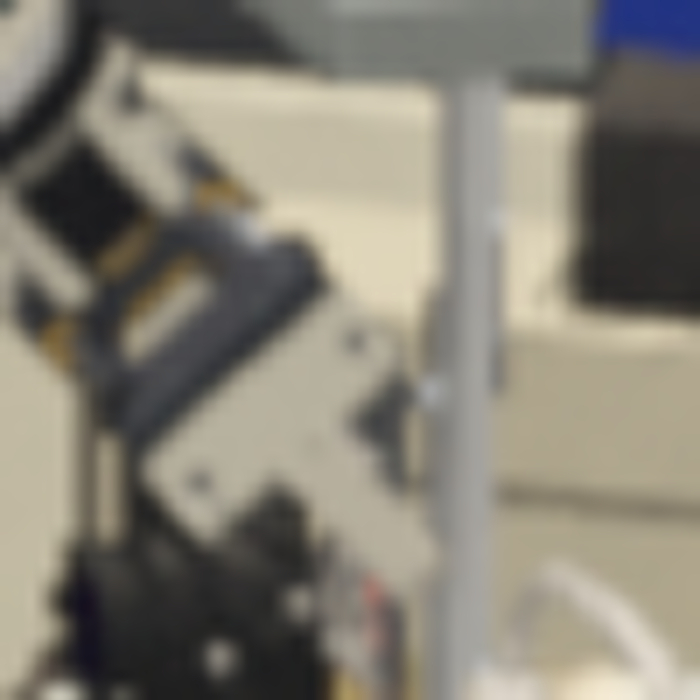

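```bash
python3 -m creep '[-1,0.0029,0,0.0011,0,0,0, -1,0.0056,0,0.0034,0,0,0, -1,0.0083,0,0.0056,0,0,0, -1,0.0083,0,0.0056,0,0,0]'
python3 - <<'E'
from ov import *
from cell import manip
s=manip.state();p=s["eef_pos"];R=Ro.from_quat(s["eef_rot"]).as_matrix();f=s["force"]
o,Rp=plate2(p,R);e=o+Rp@[.042,0,.004]-np.r_[ST,0];print("eye stand",e@az(SYAW),e@az(SYAW+np.pi/2),e[2],f,s["clock"])
E
python3 look.py q side,300,140,50,50,14
```

```text
clock: 18.52
eef_pos: [0.536, 0.2315, 0.1256]
eef_rot: [0.929, 0.142, 0.337, -0.051]
force: [-0.2, -0.5, -0.9]
gripper_width: 0.533
eye stand -0.010455359598847622 0.0007934321170142938 0.1813311837016344 [-0.2163 -0.4989 -0.8542] 18.525
18.575 [ 0.39407484 -0.46180759  2.21300659 -0.09005939  0.69928984  1.7091988 ] [0.5358547  0.23148263 0.12556585] [ 0.929384    0.1422453   0.3366937  -0.05146844] [ 0.14781541 -0.22699628 -1.17283525] 0.5312416740496118
```

View pics/side_q.png

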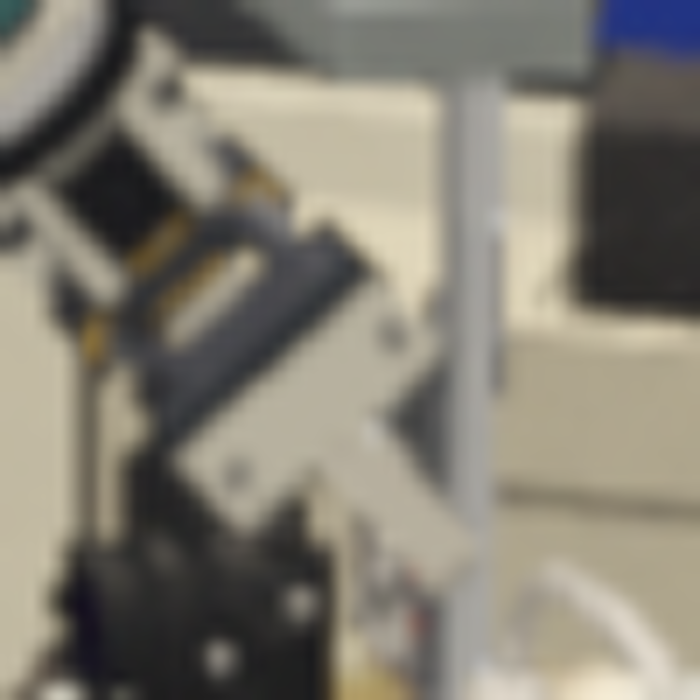

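```bash
python3 -m creep '[-1,0.0015,0,0.0013,0,0,0, -1,0.0031,0,0.0026,0,0,0, -1,0.0031,0,0.0026,0,0,0]' && python3 -m creep '[-1,-0.0013,0,0.0015,0,0,0, -1,-0.0026,0,0.0031,0,0,0, -1,-0.0032,0,0.0038,0,0,0,-1,-0.0032,0,0.0038,0,0,0]'
python3 - <<'E'
from ov import *
from cell import manip
s=manip.state();p=s["eef_pos"];R=Ro.from_quat(s["eef_rot"]).as_matrix();f=s["force"]
o,Rp=plate2(p,R);e=o+Rp@[.042,0,.004]-np.r_[ST,0];print("eye stand",e@az(SYAW),e@az(SYAW+np.pi/2),e[2],f,s["clock"])
E
```

```text
clock: 18.95
eef_pos: [0.5398, 0.2327, 0.1256]
eef_rot: [0.929, 0.142, 0.337, -0.051]
force: [0.2, -0.1, -2.3]
gripper_width: 0.532
clock: 19.45
eef_pos: [0.5396, 0.2327, 0.1205]
eef_rot: [0.929, 0.142, 0.337, -0.051]
force: [-0.6, 0.2, -0.7]
gripper_width: 0.53
eye stand -0.006677065619701026 0.000822798908113626 0.1762673396104861 [-0.5657  0.1891 -0.7362] 19.45
```

```bash
python3 -m creep '[-1,-0.0013,0,0.0015,0,0,0, -1,-0.0023,0,0.0027,0,0,0,-1,-0.0023,0,0.0027,0,0,0]' && python3 -m creep '[-1,-0.0006,0,0.0008,0,0,0, -1,-0.0013,0,0.0015,0,0,0,-1,-0.0013,0,0.0015,0,0,0]'
python3 - <<'E'
from ov import *
from cell import manip
s=manip.state();p=s["eef_pos"];R=Ro.from_quat(s["eef_rot"]).as_matrix();f=s["force"]
o,Rp=plate2(p,R);e=o+Rp@[.042,0,.004]-np.r_[ST,0];print("eye stand",e@az(SYAW),e@az(SYAW+np.pi/2),e[2],f,s["clock"])
E
python3 look.py r side,300,140,50,50,14 top,195,165,60,55,12
```

```text
clock: 19.82
eef_pos: [0.5396, 0.2327, 0.117]
eef_rot: [0.929, 0.142, 0.337, -0.051]
force: [0.0, -0.0, -1.1]
gripper_width: 0.532
clock: 20.2
eef_pos: [0.5395, 0.2327, 0.1151]
eef_rot: [0.929, 0.142, 0.337, -0.051]
force: [0.0, -0.1, -0.6]
gripper_width: 0.531
eye stand -0.00673014196531078 0.0008042092317504305 0.17078641599508054 [ 0.0413 -0.1218 -0.6462] 20.2
20.3 [ 0.39323182 -0.44070243  2.21664628 -0.09191136  0.67432624  1.71138306] [0.53957043 0.23268271 0.11516452] [ 0.92934022  0.14226186  0.3368011  -0.0515106 ] [-0.5286125   0.36900574 -0.13213806] 0.5300955396707625
```

View pics/side_r.png

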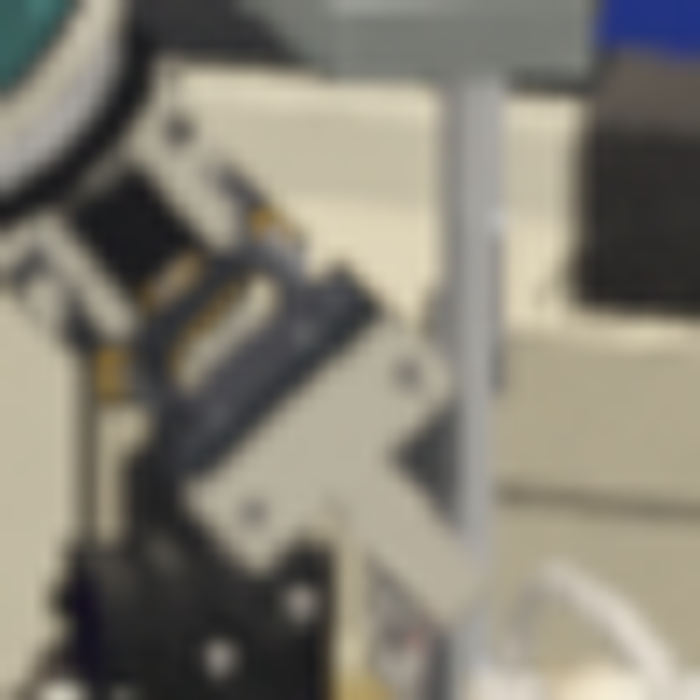

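```bash
python3 -m creep '[-1,-0.0006,0,0.0008,0,0,0,-1,-0.0006,0,0.0008,0,0,0]' && python3 -m creep '[-1,-0.0006,0,0.0008,0,0,0,-1,-0.0006,0,0.0008,0,0,0]'
python3 - <<'E'
from ov import *
from cell import manip
s=manip.state();p=s["eef_pos"];R=Ro.from_quat(s["eef_rot"]).as_matrix();f=s["force"]
o,Rp=plate2(p,R);e=o+Rp@[.042,0,.004]-np.r_[ST,0];print("eye stand",e@az(SYAW),e@az(SYAW+np.pi/2),e[2],f,s["clock"])
E
```

```text
clock: 20.55
eef_pos: [0.5397, 0.2327, 0.1142]
eef_rot: [0.929, 0.142, 0.337, -0.052]
force: [-0.6, -0.3, -1.2]
gripper_width: 0.532
clock: 20.8
eef_pos: [0.54, 0.2328, 0.114]
eef_rot: [0.929, 0.142, 0.337, -0.052]
force: [-2.4, -1.3, 5.1]
gripper_width: 0.534
eye stand -0.006282580114010321 0.0008337873535188566 0.16969858770070173 [-2.3812 -1.3293  5.1341] 20.8
```

```bash
python3 -m creep '[-1,0.0003,0,-0.0004,0,0,0, 0.12,0.0003,0,-0.0004,0,0,0, 0.2,0.0003,0,-0.0004,0,0,0, 0.3,0.0003,0,-0.0004,0,0,0, 0.4,0.0003,0,-0.0004,0,0,0,0.4,0.0003,0,-0.0004,0,0,0,0.4,0.0003,0,-0.0004,0,0,0]' && python3 look.py s side,300,140,50,50,14 top,195,165,60,55,12
```

```text
clock: 21.68
eef_pos: [0.5396, 0.2327, 0.1137]
eef_rot: [0.929, 0.142, 0.337, -0.052]
force: [-0.9, -1.2, 0.5]
gripper_width: 0.702
21.775 [ 0.39315464 -0.43897627  2.21801478 -0.09226359  0.67120427  1.71178454] [0.53966795 0.23267601 0.113683  ] [ 0.92933516  0.1422503   0.33682219 -0.05149583] [-0.03295888  0.44622373 -0.59093266] 0.6987184517998698
```

View pics/side_s.png

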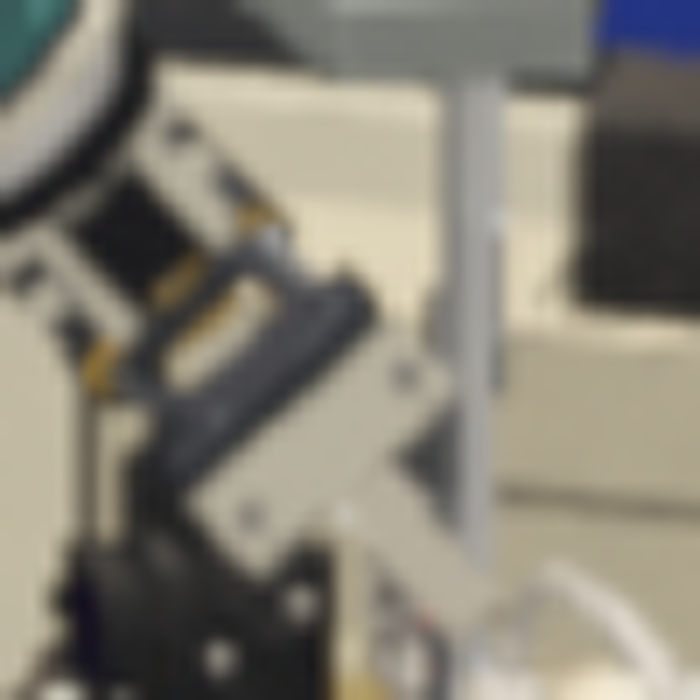

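View pics/top_s.png

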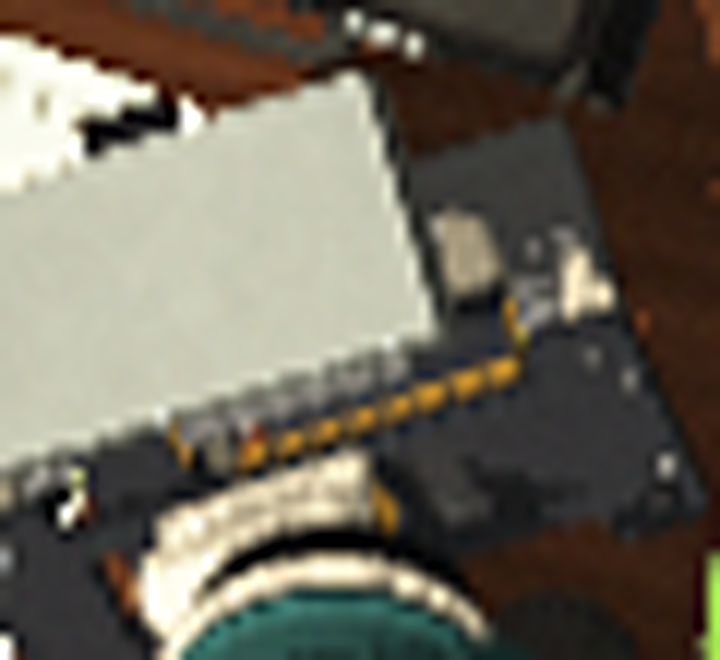

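```bash
python3 -m creep '[0.5,0,0,0,0,0,0, 0.5,0,0,0,0,0,0, 0.5,-0.008,0,-0.0065,0,0,0, 0.5,-0.025,0,-0.021,0,0,0, 0.5,-0.045,0,-0.038,0,0,0, 0.5,-0.07,0,-0.058,0,0,0,0.5,-0.07,0,-0.058,0,0,0]' && python3 look.py t side,290,130,70,60,11 top,195,165,60,55,12
```

```text
clock: 22.65
eef_pos: [0.4517, 0.2053, 0.1138]
eef_rot: [0.929, 0.142, 0.338, -0.052]
force: [-0.5, -0.7, 1.5]
gripper_width: 0.749
22.75 [ 0.41995779 -0.72912051  2.38638068 -0.10434852  0.79351995  1.73326831] [0.45297798 0.20560568 0.11389631] [ 0.92907851  0.14228836  0.33748054 -0.05171101] [ 0.21313872 -0.17474303  0.10267532] 0.7484344487351579
```

View pics/side_t.png

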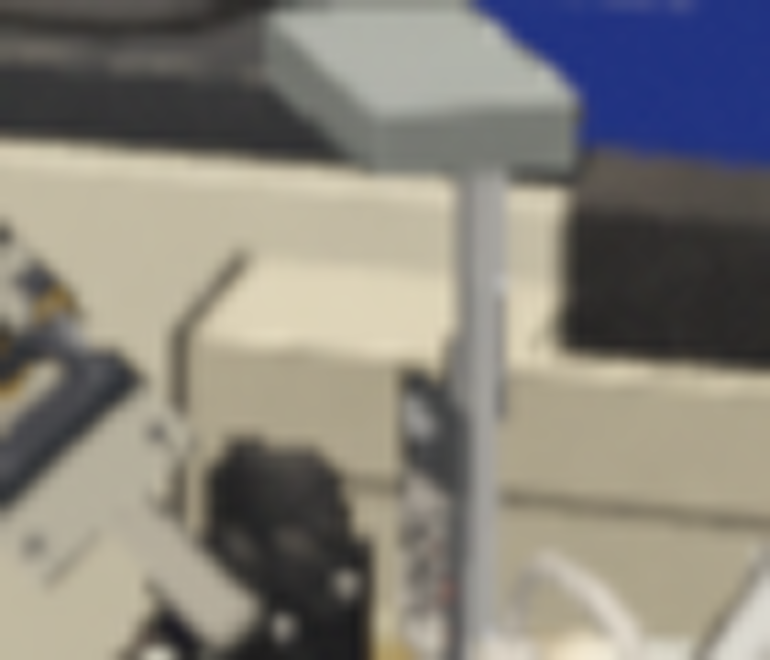

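View pics/top_t.png

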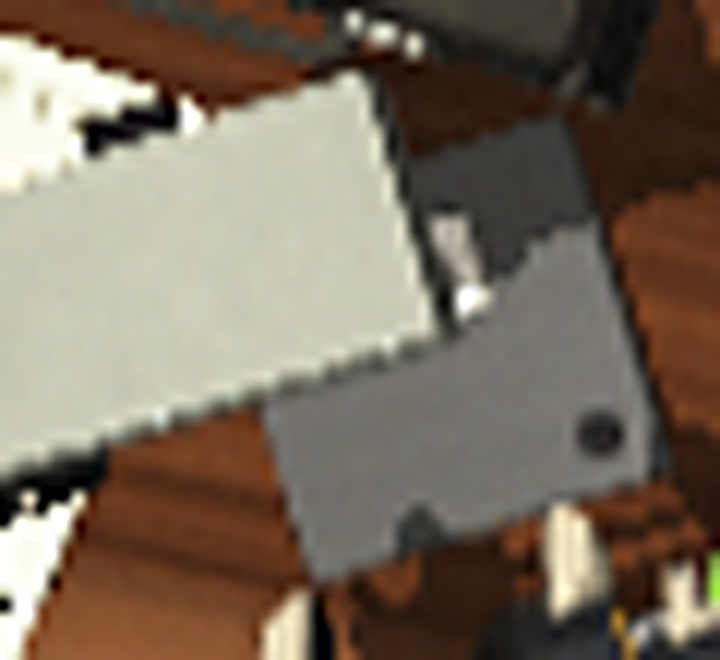

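```bash
python3 -m creep '[0.5,0,0,-0.03,0,0,0,0.5,0,0,-0.06,0,0,0,0.5,0,0,-0.06,0,0,0,0.5,0,0,-0.06,0,0,0]' && python3 look.py u side,290,130,70,60,11
python3 - <<'E'
from ov import *
P,R=hang(-.0065,.170,.0008)
show("u","side",(290,130,70,60,11),P,R,(.2,.6))
E
```

```text
clock: 23.25
eef_pos: [0.4291, 0.2015, 0.1569]
eef_rot: [0.931, 0.142, 0.333, -0.05]
force: [-1.0, 0.1, 0.2]
gripper_width: 0.746
23.3 [ 0.44302083 -0.82755206  2.36071846 -0.1134853   0.93109125  1.74674321] [0.42898589 0.20136377 0.15661269] [ 0.93105771  0.14204183  0.3324332  -0.049435  ] [-0.18077568 -0.2298841   0.0263001 ] 0.7487111680667071
```

View pics/sh_side_u.png

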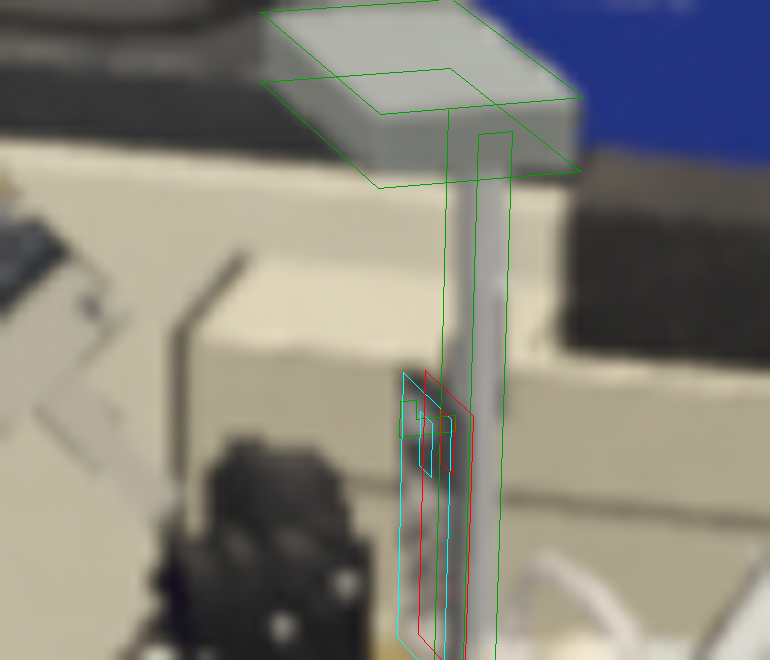

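View pics/side_u.png

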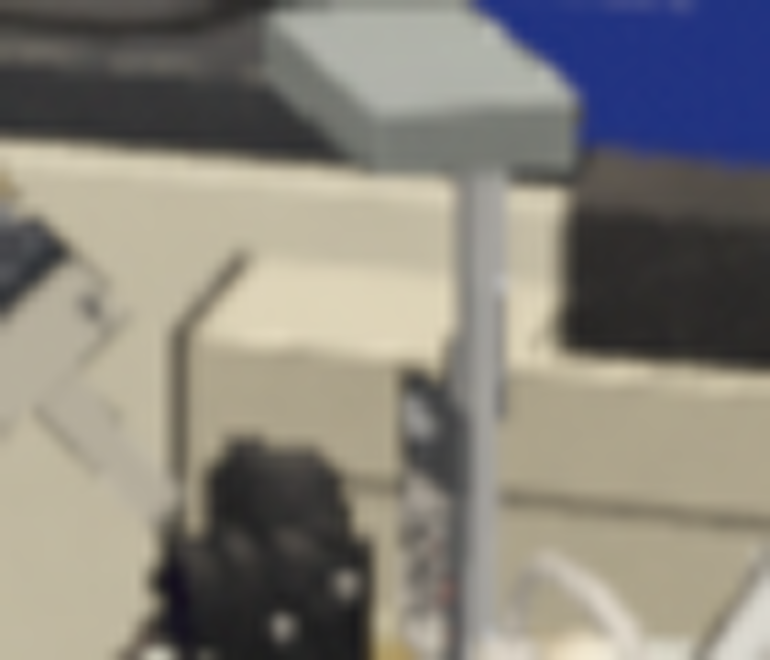

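```bash
python3 -m creep '[0.5,0,0,0.02,0,0,0,0.5,0,0,0.02,0,0,0,0.5,0,0,0.02,0,0,0,0.5,0,0,0.02,0,0,0]' && python3 look.py v side,290,130,70,60,11 top,160,150,110,90,7
```

```text
clock: 23.8
eef_pos: [0.441, 0.2052, 0.143]
eef_rot: [0.931, 0.142, 0.333, -0.05]
force: [0.3, -0.4, 0.2]
gripper_width: 0.752
23.9 [ 0.43737659 -0.77954844  2.36086736 -0.11337574  0.88009354  1.74664421] [0.44101393 0.20525273 0.14305625] [ 0.93063725  0.1420205   0.33356451 -0.04979157] [ 0.45408557 -0.52770073  1.02772618] 0.7495514083978954
```

View pics/side_v.png

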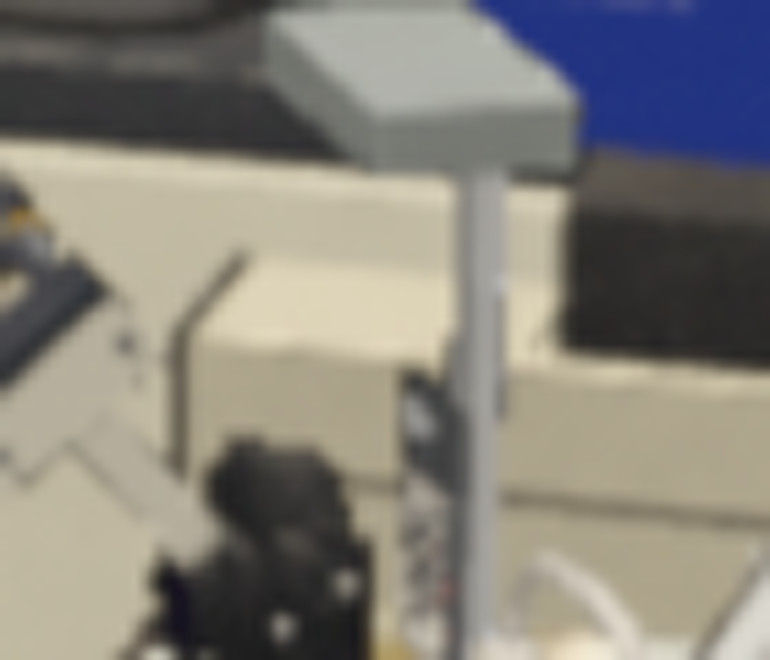

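View pics/top_v.png

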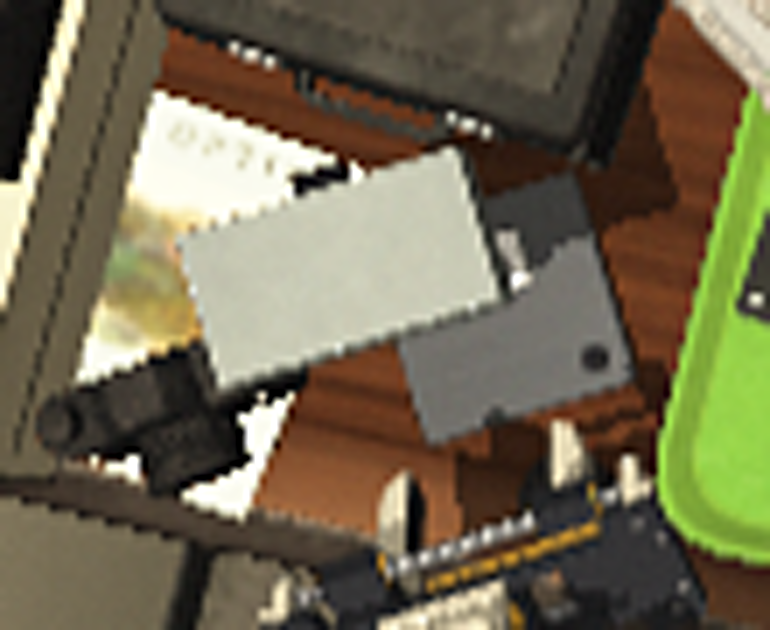

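The plate hangs motionless: its edges are vertical at side-crop x of about 403 to 465, the white face looks left towards the front, and the hook tip shows through the slot at about (415, 420). The arm is clear of it, so I'm handing in.

```bash
python3 -c "
from cell import manip
print(manip.close_job()); print(manip.state()['clock'])"
```

```text
the job is handed in; nothing more can be done
None
the job is handed in; nothing more can be done
```

The target is hanging by its slot on the stand's hook with the ring pattern facing out, and I handed the job in at about 23.9 s on the robot clock. The interface gives no verdict, so this rests on my own checks.

I picked the plate up off the desk by its long edges and stood it upright in the wooden block. I then regripped it from the marked-face side with the tool leaning 40°, passed the slot over the hook's tip and lowered it onto the bar.

**Seating:** the slot's top edge met the bar at a computed height of 0.1697 m, against 0.170 m expected. It was 6.3 mm in front of the spine and 0.8 mm off to the side. The force on the tool was about 6 N then and under 3 N at the readings taken while passing over the tip.

**After release:** in the last side pictures, about 0.6 s apart, the plate hangs straight and has not moved. It matches the predicted hanging pose to about half a pixel (roughly 2 mm). The arm was clear and read only about 1 N, which is noise.

**What disagreed or was not checked:**
- The two cameras disagreed by 3 to 6 mm. I corrected for this by comparing the held plate with the block and the hook in the same image.
- My first position over the block was about 4 mm off along its slotted direction, and I corrected it before inserting.
- While backing away, joint 2 reached -0.828 against its limit of -0.83. I moved it back to -0.78 before handing in.
- The lens cap was hidden by the arm in the last picture and I did not recheck the loupe. No planned path went near either, and I saw no unexpected force.

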